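# Carry a freshly cleaned roller to the preheater on its tray

## Task

The laminating roller has just been cleaned and must not be touched, so move it on its tray: lift the tray by its handle clear of the counter where it stands, and by gently tilting it let the roller run from the end to the middle and keep it between the two pairs of marks for four seconds. Then carry the tray to the preheater, arriving above the plate with the roller still between the marks, set it down gently, centred and square on the plate, and let go, with the roller at rest between the marks. Do not let the roller slam into the end stops or leave the tray, and leave the other things alone.

Things in the scene. Friction and masses are not known exactly. Their poses are not given: they have to be found in the camera images.
- tray: Open aluminium tray with a handle, 158 (x) x 270 (y) mm, nominally 0.6 kg, loose, level on the counter. Origin: centre of its underside, z up, y along the channel. Channel floor 5 mm above the underside, middle line at x = +30 mm, 90 mm wide in x, 262 mm long in y; side walls 30 mm high, end stops 36 mm high, inner faces at y = -131 and +131 mm. It balances within 20 mm of the handle
- tray_mid (a point): middle of the tray's channel, 25 mm above the underside, at x = +30 mm, y = 0 of the tray (tray's axes): where the roller's axis should be. Four dark lugs, 5 mm wide, on top of the side walls, tops 42 mm above the underside, are the two pairs of marks, 35 mm to either side of it along y
- tray_grip (a point): point to grip on the tray's handle, an upright steel blade at x = -35 mm, y = 0 of the tray, 32 mm long in x, 16 mm thick in y, from 12 to 85 mm above the underside; the point lies at 66 mm, axes as the tray's. Grip from above across the 16 mm. Under it a steel foot 60 x 110 x 12 mm, x from -79 to -19 mm. In the grip the tray follows the gripper's tilt with a few hundredths of a rad of give
- roller: Dark rubber laminating roller, domed ends, 40 mm diameter, 84 mm long, nominally 0.14 kg, lying across the channel, begins at rest towards the tray's -y end. Origin: middle of its axis; its own axes turn as it rolls. It rolls freely along the tray's y: tray tilted by a rad, +y end up, it accelerates at about 6.8*a m/s2 towards -y; rolling resistance is worth only 0.006 rad of tilt
- preheater: Screen preheater: grey box 200 (x) x 310 (y) x 34 mm, fixed, with a level aluminium plate on top whose surface lies 40 mm above the counter. Origin: centre of its underside; x and y along its sides. The tray belongs on it with its origin over this origin and its y along this y
- phone: cracked black phone back housing, 74 x 150 x 8 mm, lying flat at the near right; bystander. Origin: centre of its underside
- screwdriver: chrome screwdriver with orange grip, 170 mm, lying along x between the tray and the preheater; bystander. Origin near its middle, on the counter
- spatula: blue plastic pry spatula, 152 mm long, lying flat at the far left; bystander
- lifter: green suction cup lifter, 56 mm wide, 44 mm high, standing at the far side; bystander
- screw_cup: small steel bowl, 60 mm wide, 35 mm high, at the far side near the middle; bystander
- flux_jar: amber jar, 48 mm wide, 60 mm high, at the near left; bystander
Not all that is in view belongs to the job. Leave any brown or yellow look-alike of the roller alone.

How it is judged:
On the way, in this order (a step that is already met when the one before it is completed fails the run):
1. the tray is held clear of the counter, away from the preheater, with the roller between the marks, for 3 s (height (world z) of tray above 0.02 m and horizontal distance between tray and preheater above 0.2 m and y of roller in the frame of tray between -0.035 and 0.035 m and z of roller in the frame of tray between 0.015 and 0.035 m), for 3 s.
2. the tray is above the preheater's plate with the roller between the marks (horizontal distance between tray and preheater below 0.06 m and height (world z) of tray above 0.045 m and y of roller in the frame of tray between -0.035 and 0.035 m and z of roller in the frame of tray between 0.015 and 0.035 m), for 0.2 s.
At the end, for the whole second after the job is handed in: The tray stands released and level on the preheater's plate, its origin within 30 mm of the plate's centre and its y axis within 0.15 rad of the plate's; the roller lies in it, its axis within 35 mm of the tray's middle (between the marks), slower than 0.03 m/s (horizontal distance between tray and preheater below 0.03 m and angle between the y axis of tray and the y axis of preheater, either way round below 0.15 rad and height (world z) of tray between 0.035 and 0.045 m and angle between tray's own z axis and vertical below 0.03 rad and y of roller in the frame of tray between -0.035 and 0.035 m and z of roller in the frame of tray between 0.015 and 0.035 m and linear speed of roller below 0.03 m/s and linear speed of tray below 0.02 m/s); the robot touches nothing.
It fails at once if the roller is touched by the gripper or arm (contact force between any of the arm, the fingers and roller above 0.3 N).
It fails at once if the roller leaves the tray, or the tray tips by more than 0.35 rad (z of roller in the frame of tray above 0.05 m or z of roller in the frame of tray below 0 m or angle between tray's own z axis and vertical above 0.35 rad).
It fails at once if the roller slams into an end stop (at it faster than 0.25 m/s) ((y of roller in the frame of tray above 0.105 m or y of roller in the frame of tray below -0.105 m) and linear speed of roller above 0.25 m/s).
It fails at once if the tray is banged down on the preheater (contact force between tray and preheater above 40 N).
It fails at once if another thing on the counter is moved by more than 30 mm (distance of any of phone, screwdriver, spatula, lifter, screw_cup, flux_jar from where it was at the start of the episode above 0.03 m).
It also fails if it takes over 69 s, if anything falls off the work surface, if the arm or the gripper's body presses on something with over 40 N, if the wrist force passes 120 N, or if a joint passes its speed limit or range.

## Robot

A 6-joint arm with a two-finger parallel gripper is mounted at the origin on the work surface. World frame = base frame: x ahead of the robot, y to its left, z up, the work surface at z = 0. Lengths are in m, angles in rad, forces in N, time in s.
With the tool pointing down it reaches from about 0.425 to 0.95 m from the base axis. Payload 3.5 kg.
Tool frame: the origin (TCP) lies on the centre line of the jaws, within the pads' length; the fingertips stand 11 mm ahead of it and the grasp point (between the pads) lies 8 mm behind it; y points along the fingers, x is the direction in which the jaws open and shut, and the axes are right-handed (so a half turn about y gives the same grasp; the last joint's range is limited). The gripper opens to 85 mm and grips with 20 to 120 N. Pads are 22 mm wide; open, the fingers measure 114 mm over their backs; the gripper's body (76 mm by 85 mm) begins 54 mm behind the grasp point. The pads swing forward as they close: fully open they stand 13 mm farther back than shut.
Start: joints at [-1.299, 0.286, 1.577, -0, 1.279, -0.15], TCP at [0.276, -0.616, 0.205] pointing down, gripper open.
Joint ranges: [-2.77, 2.77], [-0.9, 2.22], [0.21, 2.48], [-1.53, 4.67], [0.24, 2.81], [-2.84, 2.84]. Speed limits (rad/s): [2.79, 2.79, 3.14, 3.14, 3.14, 3.14].

## Interface

Orientations are given as a unit quaternion [x, y, z, w].
In Python, from plant import get_state, read_camera, sign_off gives the robot as it stands.
- The arm moves only by the shell command python3 -m inch 'ROWS' [FORCE]. ROWS is JSON, a list of rows, each an object of numbers: "ax", "ay", "az": the turn, a rotation vector about the tool's x, y, z in rad; "x", "y", "z": the shift along the tool's x, y, z in mm; "hand": the closure, from -1 (fully open) to 1 (shut). In form: [{"ax": .., "ay": .., "az": .., "x": .., "y": .., "z": .., "hand": ..}, ...]. A call has 1 to 5 rows; each row shifts and turns the commanded pose from where the row before left it, along the tool's axes as they then stand; what a row does not reach is not made up. A row lasts 1/12 s, in which the tool goes at most 41.7 mm and 7.16 degrees, less where a joint would pass 70% of its speed; a pose out of reach is approached as far as the arm can. A call with a gripper value outside its range is refused whole. The fingers move at their own pace and stop on an object; FORCE is the grip in N (left out, the last holds). Time passes only in rows, so rows that do not move let the fingers close. It gives the time, the measured TCP pose, the force and the opening at its end, in the units of the state.
- get_state(): the state, without advancing time (a new reading comes with each control period).
- read_camera(name): name is "scene" or "side" or "wrist"; returns a dict with "img" (400x640x3 uint8, red, green, blue), "fov_y" (degrees; the focal length in pixels is half the picture's height over the tangent of half this angle, whatever the lens; pixels are square), "cx", "cy" (the principal point, pixels), "T" (4x4, takes a point from camera to world coordinates); the wrist camera has in their place "T_tool_cam" (4x4, takes a point from camera to tool coordinates, whose origin is the TCP and whose axes are the tool frame's). Camera axes: x right, y down, z forward; pixel columns grow to the right and rows downward; lengths in m; the calibration is good to about 2 mm. A picture is of the moment at which its call begins: read the wrist's pose just before it. There is no depth.
- sign_off(): hands the job in, once; it reports no verdict.
The state is a dict: "time": time; "qpos": joint angles; "dq": joint speeds; "joint_efforts": joint torques, N m; "eef_pos": TCP position; "tcp_rot": TCP orientation; "contact_force": force on the tool from outside, world axes, zero at the start; "wrist_torque": the same for the moment, N m; "opening": opening from 0.0 (shut) to 1.0 (fully open).
Only numpy, scipy, OpenCV 4.12 (cv2) and the standard library are available. Lean on these libraries where they do the work, as an engineer would, in place of code of your own. Each camera call takes 0.05 s, during which the arm holds its last target. There are 200 camera calls.

## Working session

There is one attempt and no reset: what is moved stays moved. The work goes in short steps, Python scripts to look and compute and a shell command to move; the robot and the scene stay as the last step left them, time stands still between calls to the robot, and variables do not carry over. Pictures are saved under pics/ and viewed, about 8 in all and at most 12, crops included, and the job is handed in when it is done.

```bash
mkdir -p pics; ls
python3 - <<'E'
from plant import *
import cv2,numpy as np
print(get_state())
for n in("scene","side"):
    c=read_camera(n); cv2.imwrite(f"pics/{n}0.png",c["img"][:,:,::-1]); print(n,c["fov_y"],c["cx"],c["cy"],np.round(c["T"],4).tolist())
E
```

```text
pics
{'time': 0.0, 'qpos': array([-1.29900375e+00,  2.87175626e-01,  1.57817703e+00,  1.24243239e-06,
        1.27862968e+00, -1.50027666e-01]), 'dq': array([ 1.52045318e-03, -6.65493036e-05,  2.67363451e-03,  1.11784069e-03,
       -1.48705749e-04,  6.38370513e-04]), 'joint_efforts': array([ 3.08334775e-04, -4.05978656e+01, -2.92624980e+01, -2.10915218e-04,
        5.78635474e-03, -7.09446411e-06]), 'eef_pos': array([ 0.27617276, -0.61512068,  0.20364062]), 'tcp_rot': array([-0.59303459,  0.38487764, -0.38361287,  0.59415515]), 'contact_force': array([0.61919121, 0.06540343, 0.53972851]), 'wrist_torque': array([ 0.05332825, -0.0223746 ,  0.03675753]), 'opening': 1.0021942018485288}
scene 49.5509484431781 309.80558392039075 200.20358871158658 [[-0.7848, 0.5032, -0.3618, 0.929], [0.6198, 0.6355, -0.4605, 0.5188], [-0.0018, -0.5856, -0.8106, 0.9818], [0.0, 0.0, 0.0, 1.0]]
side 55.48704980092363 326.6982823005538 194.8672493048951 [[-0.8025, -0.3193, 0.504, 0.0593], [-0.5964, 0.4085, -0.691, 0.6502], [0.0148, -0.8551, -0.5183, 0.5708], [0.0, 0.0, 0.0, 1.0]]
```

View pics/scene0.png

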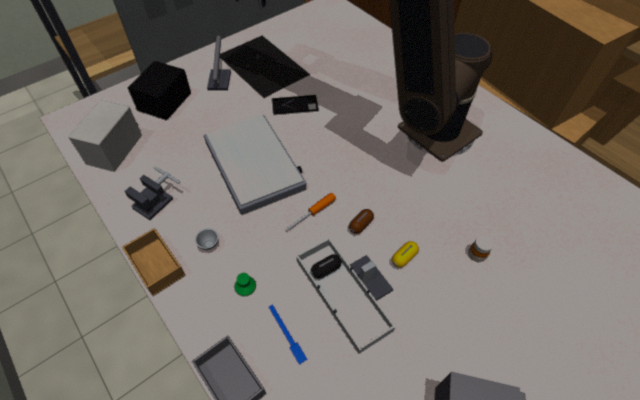

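View pics/side0.png

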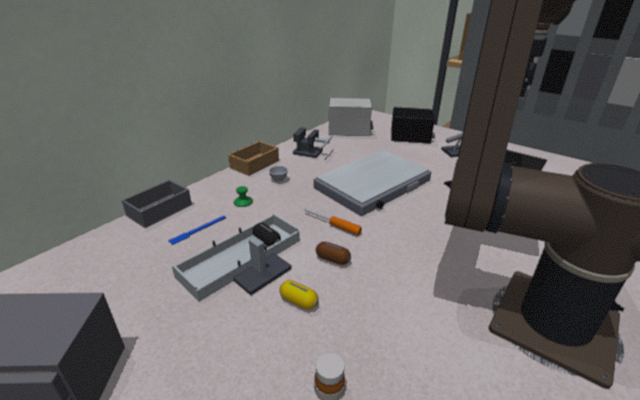

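The scene view shows the tray with corners near (297,253), (330,242), (391,325) and (361,348). The roller is at (326,265), the handle foot at (371,277), and the preheater's top corners at (205,133), (267,118), (305,180) and (240,207). In the side view the blade top is near (257,243). I'll compute rough positions from these.

```bash
cat > h.py <<'E'
from plant import *
import cv2,numpy as np
from scipy.spatial.transform import Rotation as R
def pose():
    s=get_state();T=np.eye(4);T[:3,:3]=R.from_quat(s["tcp_rot"]).as_matrix();T[:3,3]=s["eef_pos"];return T
def cam(n,save=None):
    P=pose();c=read_camera(n)
    if "T" not in c:c["T"]=P@c["T_tool_cam"]
    if save:cv2.imwrite("pics/"+save,c["img"][:,:,::-1]);np.savez("pics/"+save+".npz",T=c["T"],fov_y=c["fov_y"],cx=c["cx"],cy=c["cy"],img=c["img"])
    return c
def ray(c,u,v):
    f=200/np.tan(np.radians(c["fov_y"])/2);d=c["T"][:3,:3]@np.array([(u-c["cx"])/f,(v-c["cy"])/f,1]);return c["T"][:3,3],d/np.linalg.norm(d)
def at(c,u,v,z):
    o,d=ray(c,u,v);return o+d*(z-o[2])/d[2]
def two(*obs):
    A=0;b=0
    for c,u,v in obs:
        o,d=ray(c,u,v);M=np.eye(3)-np.outer(d,d);A=A+M;b=b+M@o
    return np.linalg.solve(A,b)
def proj(c,p):
    f=200/np.tan(np.radians(c["fov_y"])/2);q=np.linalg.inv(c["T"])@np.append(p,1);return q[0]/q[2]*f+c["cx"],q[1]/q[2]*f+c["cy"]
E
python3 - <<'E'
from h import *
np.set_printoptions(precision=3,suppress=True)
c=cam("scene");s=cam("side")
for p in[(297,253),(330,242),(391,325),(361,348)]:print("tray",at(c,*p,.034))
for p in[(205,133),(267,118),(305,180),(240,207)]:print("pre",at(c,*p,.04))
for p in[(315,183),(382,153),(431,178),(378,208)]:print("pre side",at(s,*p,.037))
for p in[(175,268),(279,219),(299,236),(193,292)]:print("tray side",at(s,*p,.034))
print("roller",two((c,326,265),(s,266,233)))
print("blade",at(s,256,241,.085))
w=cam("wrist");print(w["T_tool_cam"],w["fov_y"],w["cx"],w["cy"])
print(R.from_quat(get_state()["tcp_rot"]).as_matrix())
E
```

```text
tray [0.631 0.087 0.034]
tray [0.547 0.114 0.034]
tray [0.577 0.363 0.034]
tray [0.664 0.359 0.034]
pre [ 0.602 -0.409  0.04 ]
pre [ 0.418 -0.346  0.04 ]
pre [ 0.476 -0.079  0.04 ]
pre [ 0.667 -0.114  0.04 ]
pre side [ 0.644 -0.093  0.037]
pre side [ 0.594 -0.391  0.037]
pre side [ 0.393 -0.328  0.037]
pre side [ 0.435 -0.09   0.037]
tray side [0.654 0.358 0.034]
tray side [0.605 0.099 0.034]
tray side [0.522 0.121 0.034]
tray side [0.569 0.377 0.034]
roller [0.594 0.156 0.03 ]
blade [0.537 0.238 0.085]
[[ 1.     0.    -0.    -0.   ]
 [ 0.    -0.282  0.96  -0.17 ]
 [ 0.    -0.96  -0.282  0.071]
 [ 0.     0.     0.     1.   ]] 64.74303911536317 315.738365149413 196.845091395322
[[ 0.409 -0.     0.912]
 [-0.912  0.001  0.409]
 [-0.001 -1.     0.   ]]
```

```bash
python3 -m inch '[{"ay":0.114,"z":26},{"ay":0.114,"z":26},{"ay":0.114,"z":26},{"ay":0.114,"z":26},{"ay":0.114,"z":26}]'
python3 -m inch '[{"x":-40},{"x":-40},{"x":-40},{"x":-40},{"x":-40}]'
python3 -m inch '[{"x":-40},{"x":-40},{"x":-40},{"x":-40},{"x":-40}]'
python3 -m inch '[{},{},{}]'
python3 - <<'E'
from h import *
cam("wrist","pre_w.png")
E
python3 -m inch '[{"x":-40},{"x":-40},{"x":-40},{"x":-40},{"x":-40}]'
python3 -m inch '[{"x":-40},{"x":-40},{"x":-40},{"x":-40},{"x":-40}]'
python3 -m inch '[{"x":-40},{"x":-40},{},{},{}]'
python3 - <<'E'
from h import *
cam("wrist","tray_w.png");print(pose())
E
```

```text
[[ 4.09419984e-01 -1.56248394e-04  9.12346016e-01  2.76334161e-01]
 [-9.12345866e-01  5.28433687e-04  4.09420007e-01 -6.15662149e-01]
 [-5.46085587e-04 -9.99999848e-01  7.37987358e-05  2.04686284e-01]
 [ 0.00000000e+00  0.00000000e+00  0.00000000e+00  1.00000000e+00]]validation failed for argument at $[0]...
validation failed for argument at $[0]...
validation failed for argument at $[0]...
validation failed for argument at $[0]...
validation failed for argument at $[0]...
validation failed for argument at $[0]...
validation failed for argument at $[0]...
```

View pics/pre_w.png

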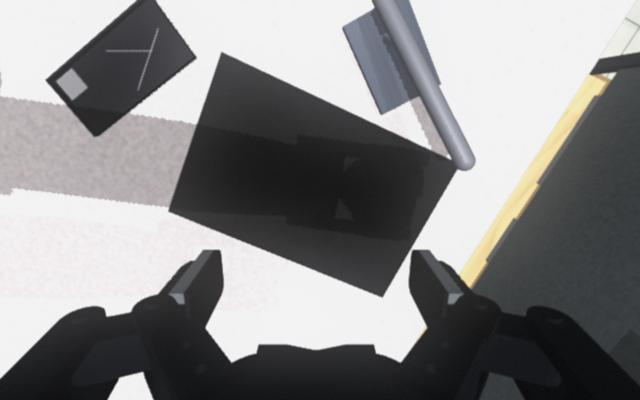

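View pics/tray_w.png

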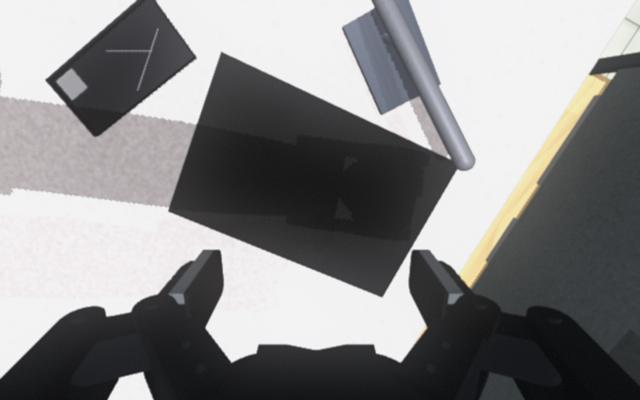

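The rows were refused because every field is required. The arm hasn't moved, so both pictures only show the start place (black mat, phone at (120,65)). I'll repeat the move with full rows.

```bash
python3 -m inch '[{"ax":0,"ay":0.114,"az":0,"x":0,"y":0,"z":26,"hand":-1},{"ax":0,"ay":0.114,"az":0,"x":0,"y":0,"z":26,"hand":-1},{"ax":0,"ay":0.114,"az":0,"x":0,"y":0,"z":26,"hand":-1},{"ax":0,"ay":0.114,"az":0,"x":0,"y":0,"z":26,"hand":-1},{"ax":0,"ay":0.114,"az":0,"x":0,"y":0,"z":26,"hand":-1}]' || exit
python3 -m inch '[{"ax":0,"ay":0,"az":0,"x":-40,"y":0,"z":0,"hand":-1},{"ax":0,"ay":0,"az":0,"x":-40,"y":0,"z":0,"hand":-1},{"ax":0,"ay":0,"az":0,"x":-40,"y":0,"z":0,"hand":-1},{"ax":0,"ay":0,"az":0,"x":-40,"y":0,"z":0,"hand":-1},{"ax":0,"ay":0,"az":0,"x":-40,"y":0,"z":0,"hand":-1}]'
python3 -m inch '[{"ax":0,"ay":0,"az":0,"x":-40,"y":0,"z":0,"hand":-1},{"ax":0,"ay":0,"az":0,"x":-40,"y":0,"z":0,"hand":-1},{"ax":0,"ay":0,"az":0,"x":-40,"y":0,"z":0,"hand":-1},{"ax":0,"ay":0,"az":0,"x":-40,"y":0,"z":0,"hand":-1},{"ax":0,"ay":0,"az":0,"x":-40,"y":0,"z":0,"hand":-1}]'
python3 -m inch '[{"ax":0,"ay":0,"az":0,"x":0,"y":0,"z":0,"hand":-1},{"ax":0,"ay":0,"az":0,"x":0,"y":0,"z":0,"hand":-1},{"ax":0,"ay":0,"az":0,"x":0,"y":0,"z":0,"hand":-1}]'
python3 - <<'E'
from h import *
cam("wrist","pre_w.png");print(pose())
E
```

```text
time: 0.77
eef_pos: [0.4035, -0.5904, 0.2052]
tcp_rot: [-0.46, 0.537, -0.537, 0.46]
contact_force: [-0.6, -0.1, 0.4]
opening: 0.999
time: 1.18
eef_pos: [0.4319, -0.3915, 0.2048]
tcp_rot: [-0.461, 0.536, -0.536, 0.462]
contact_force: [1.2, 0.7, -0.2]
opening: 0.999
time: 1.6
eef_pos: [0.4613, -0.1937, 0.2053]
tcp_rot: [0.461, -0.536, 0.536, -0.462]
contact_force: [0.9, -0.3, 0.1]
opening: 0.997
time: 1.85
eef_pos: [0.4615, -0.1957, 0.2053]
tcp_rot: [0.462, -0.535, 0.536, -0.462]
contact_force: [0.5, -0.0, 0.2]
opening: 0.997
[[-1.48229675e-01  3.36195472e-04  9.88952906e-01  4.61422745e-01]
 [-9.88952754e-01 -7.00801265e-04 -1.48229414e-01 -1.96341542e-01]
 [ 6.43225390e-04 -9.99999698e-01  4.36360982e-04  2.05285107e-01]
 [ 0.00000000e+00  0.00000000e+00  0.00000000e+00  1.00000000e+00]]
```

View pics/pre_w.png

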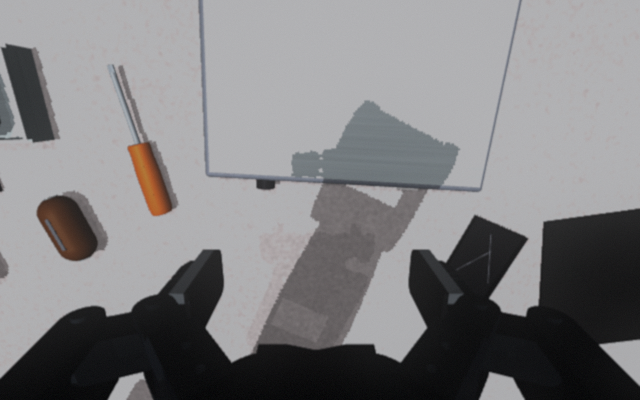

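The plate's near corners are at about (207,176) and (482,189), with the sides running to (200,0) and (521,0). Next I'll go above the tray.

```bash
python3 -m inch '[{"ax":0,"ay":0,"az":0,"x":-40,"y":0,"z":0,"hand":-1},{"ax":0,"ay":0,"az":0,"x":-40,"y":0,"z":0,"hand":-1},{"ax":0,"ay":0,"az":0,"x":-40,"y":0,"z":0,"hand":-1},{"ax":0,"ay":0,"az":0,"x":-40,"y":0,"z":0,"hand":-1},{"ax":0,"ay":0,"az":0,"x":-40,"y":0,"z":0,"hand":-1}]' >/dev/null
python3 -m inch '[{"ax":0,"ay":0,"az":0,"x":-40,"y":0,"z":0,"hand":-1},{"ax":0,"ay":0,"az":0,"x":-40,"y":0,"z":0,"hand":-1},{"ax":0,"ay":0,"az":0,"x":-40,"y":0,"z":0,"hand":-1},{"ax":0,"ay":0,"az":0,"x":-40,"y":0,"z":0,"hand":-1},{"ax":0,"ay":0,"az":0,"x":-40,"y":0,"z":0,"hand":-1}]' >/dev/null
python3 -m inch '[{"ax":0,"ay":0,"az":0,"x":-40,"y":0,"z":10,"hand":-1},{"ax":0,"ay":0,"az":0,"x":0,"y":0,"z":0,"hand":-1},{"ax":0,"ay":0,"az":0,"x":0,"y":0,"z":0,"hand":-1},{"ax":0,"ay":0,"az":0,"x":0,"y":0,"z":0,"hand":-1}]'
python3 - <<'E'
from h import *
cam("wrist","tray_w.png");print(pose())
class C(dict):pass
c=np.load("pics/pre_w.png.npz")
a,b=at(c,207,176,.037)[:2],at(c,482,189,.037)[:2]
l,r=at(c,200,2,.037)[:2],at(c,521,2,.037)[:2]
print(a,b,np.linalg.norm(a-b),"edge yaw",np.degrees(np.arctan2(*(b-a)[::-1])),[np.arctan2(*(p)[::-1]) for p in(l-a,r-b,a-b)])
E
```

```text
time: 3.07
eef_pos: [0.5368, 0.237, 0.2044]
tcp_rot: [-0.462, 0.536, -0.536, 0.461]
contact_force: [0.5, -1.0, 0.7]
opening: 0.995
[[-1.49814512e-01 -7.46838295e-04  9.88713838e-01  5.36672411e-01]
 [-9.88713874e-01 -5.92345566e-04 -1.49814965e-01  2.36583171e-01]
 [ 6.97547811e-04 -9.99999546e-01 -6.49667422e-04  2.04630920e-01]
 [ 0.00000000e+00  0.00000000e+00  0.00000000e+00  1.00000000e+00]]
[ 0.47474767 -0.07756657] [ 0.41554592 -0.37576591] 0.30401923443836515 edge yaw -101.22896826753669 [np.float64(-0.20469054845333473), np.float64(-0.2007254696962876), np.float64(1.374813858924418)]
```

View pics/tray_w.png

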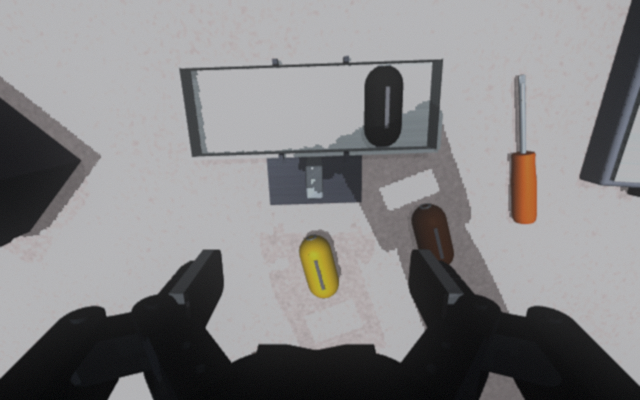

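The picture shows the tray's corners at (181,69), (442,60), (437,152) and (193,156), and the lugs at (277,62), (347,59), (282,155) and (346,153). The blade top is around (314,181), the roller at (383,106), and the brown and yellow look-alikes lie nearer the base.

Run:
```python
from h import *
np.set_printoptions(precision=4,suppress=True)
w=np.load("pics/tray_w.png.npz")
L=[at(w,*p,.042) for p in[(277,62),(347,59),(282,155),(346,153)]]
C=[at(w,*p,.036) for p in[(181,69),(442,60),(437,152),(193,156)]]
print("lugs",np.array(L)[:,:2]);print("corn",np.array(C)[:,:2])
y=(C[0]-C[1])+(C[3]-C[2])+0*(L[0]-L[1]);yaw=np.arctan2(y[1],y[0])-np.pi/2
print("yaw",yaw, "mid lugs",np.mean(L,0),"mid corners",np.mean(C,0), "len",np.linalg.norm(C[0]-C[1]),np.linalg.norm(C[2]-C[3]),np.linalg.norm(C[0]-C[3]))
m=(np.mean(L,0)+np.mean(C,0))/2
ex=np.array([np.cos(yaw),np.sin(yaw),0]);ey=np.array([-ex[1],ex[0],0])
m[2]=0;g=m-.065*ex;print("grip",g)
print("blade top px predicted",[proj(w,g+a*ex*.016+b*ey*.008+[0,0,.085]) for a in(-1,1) for b in(-1,1)])
r=at(w,383,106,.03);print("roller y",(r-m)@ey,(r-m)@ex)
P=pose();t=g+np.array([0,0,.066])
d=P[:3,:3].T@(t-P[:3,3]);print("to grip in tool mm",d*1000,"turn ay",-(yaw-(np.arctan2(P[1,0],P[0,0])+np.pi/2)))
# blade height from scene+side: predicted pixels
im=w["img"][140:220,240:400,::-1];cv2.imwrite("pics/bl.png",cv2.resize(im,None,fx=4,fy=4))
```

```text
lugs [[0.6516 0.2576]
 [0.6441 0.1897]
 [0.5613 0.269 ]
 [0.5534 0.2019]]
corn [[0.6603 0.354 ]
 [0.6299 0.096 ]
 [0.5389 0.1047]
 [0.5737 0.3647]]
yaw -0.12522260920538852 mid lugs [0.6026 0.2295 0.042 ] mid corners [0.6007 0.2299 0.036 ] len 0.25979955877774524 0.26226687768642487 0.08723342797680199
grip [0.5372 0.2378 0.    ]
blade top px predicted [(np.float64(323.26573916381767), np.float64(198.47795085676879)), (np.float64(306.559440154972), np.float64(198.86911118563404)), (np.float64(322.66598357182806), np.float64(165.4830151074589)), (np.float64(305.4445335916332), np.float64(165.89682127984958))]
roller y -0.07342021276216866 0.002180254174087151
to grip in tool mm [ -1.3912 138.6298   0.3841] turn ay -0.025158092355021422
```

View pics/bl.png

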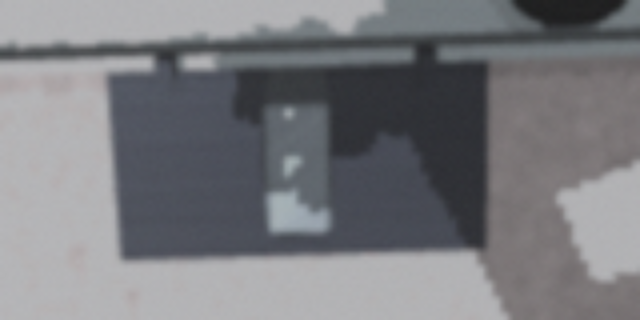

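The blade top is at pixels (306–322, 166–198), which matches the prediction for z = 85 mm within a pixel. Descend and grip.

```bash
python3 -m inch '[{"ax":0,"ay":-0.025,"az":0,"x":-1.4,"y":26,"z":0.4,"hand":-1},{"ax":0,"ay":0,"az":0,"x":0,"y":30,"z":0,"hand":-1},{"ax":0,"ay":0,"az":0,"x":0,"y":30,"z":0,"hand":-1},{"ax":0,"ay":0,"az":0,"x":0,"y":30,"z":0,"hand":-1},{"ax":0,"ay":0,"az":0,"x":0,"y":30,"z":0,"hand":-1}]'
python3 -m inch '[{"ax":0,"ay":0,"az":0,"x":0,"y":0,"z":0,"hand":-1},{"ax":0,"ay":0,"az":0,"x":0,"y":0,"z":0,"hand":0.3},{"ax":0,"ay":0,"az":0,"x":0,"y":0,"z":0,"hand":0.5},{"ax":0,"ay":0,"az":0,"x":0,"y":0,"z":0,"hand":0.6},{"ax":0,"ay":0,"az":0,"x":0,"y":0,"z":0,"hand":0.7}]' 30
python3 -m inch '[{"ax":0,"ay":0,"az":0,"x":0,"y":0,"z":0,"hand":1},{"ax":0,"ay":0,"az":0,"x":0,"y":0,"z":0,"hand":1},{"ax":0,"ay":0,"az":0,"x":0,"y":0,"z":0,"hand":1},{"ax":0,"ay":0,"az":0,"x":0,"y":0,"z":0,"hand":1},{"ax":0,"ay":0,"az":0,"x":0,"y":0,"z":0,"hand":1}]' 30
python3 -m inch '[{"ax":0,"ay":0,"az":0,"x":0,"y":0,"z":0,"hand":1},{"ax":0,"ay":0,"az":0,"x":0,"y":0,"z":0,"hand":1},{"ax":0,"ay":0,"az":0,"x":0,"y":0,"z":0,"hand":1},{"ax":0,"ay":0,"az":0,"x":0,"y":0,"z":0,"hand":1},{"ax":0,"ay":0,"az":0,"x":0,"y":0,"z":0,"hand":1}]' 100
python3 - <<'E'
from h import *
cam("wrist","grip_w.png");print(pose())
E
```

```text
time: 3.53
eef_pos: [0.5372, 0.2375, 0.0584]
tcp_rot: [0.467, -0.53, 0.531, -0.468]
contact_force: [0.3, 0.3, 0.0]
opening: 0.996
time: 3.95
eef_pos: [0.5388, 0.2397, 0.0619]
tcp_rot: [0.467, -0.529, 0.531, -0.47]
contact_force: [0.5, 0.7, -0.0]
opening: 0.458
time: 4.37
eef_pos: [0.5368, 0.2396, 0.0591]
tcp_rot: [0.468, -0.53, 0.53, -0.468]
contact_force: [-0.0, 0.4, 0.3]
opening: -0.001
time: 4.78
eef_pos: [0.5368, 0.2396, 0.059]
tcp_rot: [-0.468, 0.53, -0.53, 0.468]
contact_force: [0.2, 0.3, -0.4]
opening: 0.001
[[-1.22870990e-01 -6.26496921e-05  9.92422650e-01  5.36794383e-01]
 [-9.92422652e-01  2.10601276e-05 -1.22870989e-01  2.39564954e-01]
 [-1.32027180e-05 -9.99999998e-01 -6.47626523e-05  5.89971529e-02]
 [ 0.00000000e+00  0.00000000e+00  0.00000000e+00  1.00000000e+00]]
```

View pics/grip_w.png

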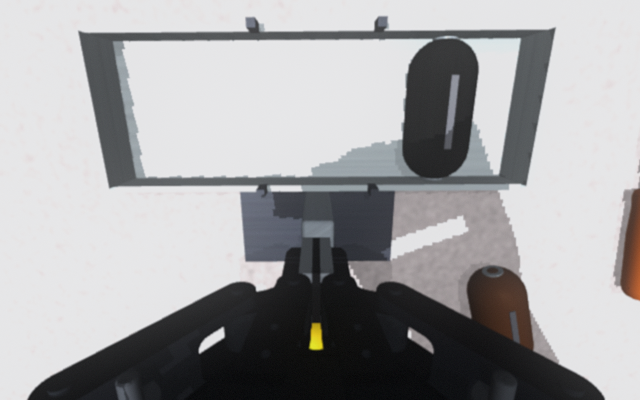

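Opening 0 means the fingers shut without taking the blade. I'll project the geometry into this view to see where the blade and TCP really are.

Run:
```python
from h import *
np.set_printoptions(precision=4,suppress=True)
w=np.load("pics/grip_w.png.npz")
yaw=-.125;ex=np.array([np.cos(yaw),np.sin(yaw),0]);ey=np.array([-ex[1],ex[0],0])
g=np.array([.5372,.2378,0])
for z in(.085,.066):print(z,[np.round(proj(w,g+a*ex*.016+b*ey*.008+[0,0,z])) for a in(-1,1) for b in(-1,1)])
P=pose()
for y in(-.008,0,.011):
  for z in(-.011,.011):print("tool",y,z,np.round(proj(w,(P@[0,y,z,1])[:3])))
L=[(252,18),(382,16),(263,188),(373,186)]
L=[at(w,*p,.042) for p in L];print(np.array(L)[:,:2],np.mean(L,0))
print([at(w,*p,.012)[:2] for p in[(393,192),(242,192),(246,261),(391,261)]])
print(cam("wrist")["T_tool_cam"])
```

```text
0.085 [array([334., 279.]), array([303., 279.]), array([335., 221.]), array([302., 221.])]
0.066 [array([332., 262.]), array([304., 262.]), array([333., 209.]), array([304., 209.])]
tool -0.008 -0.011 [315. 255.]
tool -0.008 0.011 [315. 219.]
tool 0 -0.011 [315. 249.]
tool 0 0.011 [315. 214.]
tool 0.011 -0.011 [315. 241.]
tool 0.011 0.011 [315. 208.]
[[0.6549 0.2588]
 [0.6474 0.1904]
 [0.5624 0.2687]
 [0.5554 0.2018]] [0.605  0.2299 0.042 ]
[array([0.5409, 0.1834]), array([0.5542, 0.2902]), array([0.5001, 0.2975]), array([0.4865, 0.1878])]
[[ 1.      0.0002  0.0001  0.0001]
 [-0.     -0.2817  0.9595 -0.1699]
 [ 0.0002 -0.9595 -0.2817  0.0711]
 [ 0.      0.      0.      1.    ]]
```

Run:
```python
from h import *
im=np.load("pics/grip_w.png.npz")["img"][180:330,220:420,::-1].astype(float)
im=np.clip(255*(im/255)**.5,0,255).astype(np.uint8)
cv2.imwrite("pics/gr.png",cv2.resize(im,None,fx=4,fy=4))
s=get_state();print(s["opening"],s["contact_force"],s["wrist_torque"])
```

```text
-0.0043278311071758445 [ 0.33098006 -0.12312592  1.02762159] [-0.01623949 -0.02780472  0.04007332]
```

View pics/gr.png

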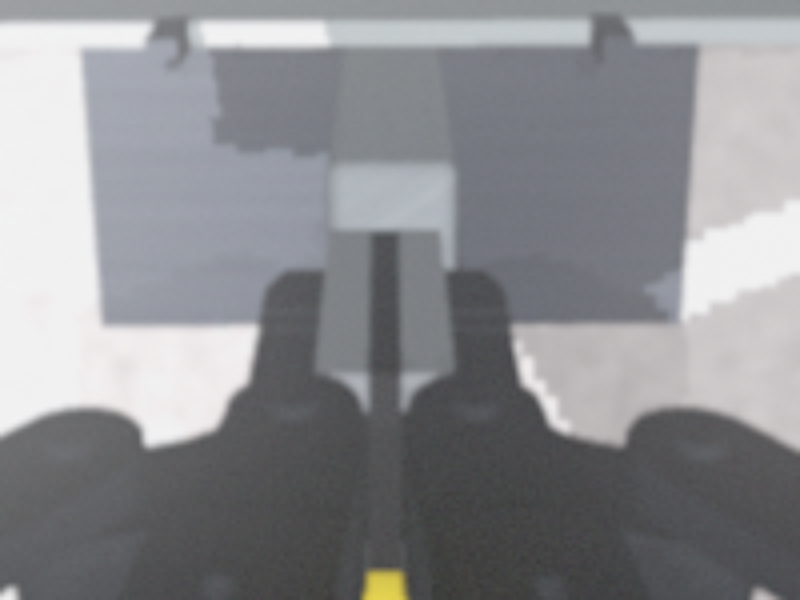

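The picture is ambiguous: the fingers look nearly shut at the blade. I'll test with a 5 mm lift and read the force.

```bash
python3 -m inch '[{"ax":0,"ay":0,"az":0,"x":0,"y":-1,"z":0,"hand":1},{"ax":0,"ay":0,"az":0,"x":0,"y":-2,"z":0,"hand":1},{"ax":0,"ay":0,"az":0,"x":0,"y":-2,"z":0,"hand":1},{"ax":0,"ay":0,"az":0,"x":0,"y":0,"z":0,"hand":1},{"ax":0,"ay":0,"az":0,"x":0,"y":0,"z":0,"hand":1}]'
python3 - <<'E'
from h import *
c=cam("wrist","lift.png");o=np.load("pics/grip_w.png.npz")["img"]
d=np.abs(c["img"].astype(int)-o).sum(2)
print(pose()[:3,3],get_state()["wrist_torque"],"diff tray",d[10:190,80:550].mean(),"diff counter",d[200:300,400:640].mean(), d[20:190,600:].mean())
E
```

```text
time: 5.3
eef_pos: [0.5371, 0.2396, 0.0644]
tcp_rot: [0.468, -0.53, 0.53, -0.468]
contact_force: [-0.5, 0.6, -0.3]
opening: 0.001
[0.53688947 0.23960092 0.06422319] [-0.0401612  -0.0395628   0.04674867] diff tray 40.028569739952715 diff counter 29.383041666666667 20.9725
```

No load came up, so the blade isn't held. The open finger tips are 188 px apart at row 250, which puts them about 0.142 m from the camera. Shut, the pads sit at rows 237–272, just over the blade top. Both say the real tips are about 30 mm behind the reported TCP (about 43 mm when open), not 11 mm ahead of it. I'll open, go down in stages while watching the force, and confirm against the picture.

```bash
python3 -m inch '[{"ax":0,"ay":0,"az":0,"x":1.5,"y":0,"z":0,"hand":-1},{"ax":0,"ay":0,"az":0,"x":0,"y":0,"z":0,"hand":-1},{"ax":0,"ay":0,"az":0,"x":0,"y":0,"z":0,"hand":-1},{"ax":0,"ay":0,"az":0,"x":0,"y":0,"z":0,"hand":-1},{"ax":0,"ay":0,"az":0,"x":0,"y":0,"z":0,"hand":-1}]' 60
python3 -m inch '[{"ax":0,"ay":0,"az":0,"x":0,"y":0,"z":0,"hand":-1},{"ax":0,"ay":0,"az":0,"x":0,"y":0,"z":0,"hand":-1},{"ax":0,"ay":0,"az":0,"x":0,"y":5,"z":0,"hand":-1},{"ax":0,"ay":0,"az":0,"x":0,"y":8,"z":0,"hand":-1},{"ax":0,"ay":0,"az":0,"x":0,"y":0,"z":0,"hand":-1}]'
python3 - <<'E'
from h import *
c=cam("wrist","op.png");print(pose()[:3,3])
cv2.imwrite("pics/op2.png",np.clip(255*(c["img"][:,:,::-1]/255.)**.6,0,255))
E
```

```text
time: 5.77
eef_pos: [0.5366, 0.238, 0.064]
tcp_rot: [-0.468, 0.53, -0.53, 0.468]
contact_force: [-0.0, -0.2, -0.1]
opening: 0.706
time: 6.18
eef_pos: [0.5352, 0.2377, 0.0488]
tcp_rot: [-0.469, 0.53, -0.529, 0.467]
contact_force: [-0.2, 0.1, -1.0]
opening: 0.996
[0.53541167 0.23773086 0.04935306][ WARN:0@0.267] global loadsave.cpp:1063 imwrite_ Unsupported depth image for selected encoder is fallbacked to CV_8U.
```

View pics/op2.png

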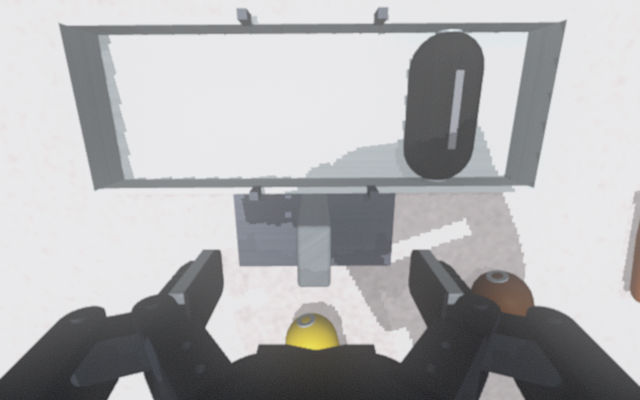

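The tips (rows 250–288, 36 px for the 22 mm pad) are slightly above the blade top (rows 225–285), as estimated. Go down another 32 mm in stages, then grip.

```bash
python3 -m inch '[{"ax":0,"ay":0,"az":0,"x":0,"y":5,"z":1.5,"hand":-1},{"ax":0,"ay":0,"az":0,"x":0,"y":6,"z":0,"hand":-1},{"ax":0,"ay":0,"az":0,"x":0,"y":5,"z":0,"hand":-1},{"ax":0,"ay":0,"az":0,"x":0,"y":0,"z":0,"hand":-1}]'
python3 -m inch '[{"ax":0,"ay":0,"az":0,"x":0,"y":5,"z":0,"hand":-1},{"ax":0,"ay":0,"az":0,"x":0,"y":6,"z":0,"hand":-1},{"ax":0,"ay":0,"az":0,"x":0,"y":5,"z":0,"hand":-1},{"ax":0,"ay":0,"az":0,"x":0,"y":0,"z":0,"hand":-1}]'
python3 -m inch '[{"ax":0,"ay":0,"az":0,"x":0,"y":0,"z":0,"hand":0.2},{"ax":0,"ay":0,"az":0,"x":0,"y":0,"z":0,"hand":0.4},{"ax":0,"ay":0,"az":0,"x":0,"y":0,"z":0,"hand":0.5},{"ax":0,"ay":0,"az":0,"x":0,"y":0,"z":0,"hand":0.6},{"ax":0,"ay":0,"az":0,"x":0,"y":0,"z":0,"hand":0.7}]' 30
python3 -m inch '[{"ax":0,"ay":0,"az":0,"x":0,"y":0,"z":0,"hand":0.8},{"ax":0,"ay":0,"az":0,"x":0,"y":0,"z":0,"hand":1},{"ax":0,"ay":0,"az":0,"x":0,"y":0,"z":0,"hand":1},{"ax":0,"ay":0,"az":0,"x":0,"y":0,"z":0,"hand":1},{"ax":0,"ay":0,"az":0,"x":0,"y":0,"z":0,"hand":1}]' 30
python3 -m inch '[{"ax":0,"ay":0,"az":0,"x":0,"y":0,"z":0,"hand":1},{"ax":0,"ay":0,"az":0,"x":0,"y":0,"z":0,"hand":1},{"ax":0,"ay":0,"az":0,"x":0,"y":0,"z":0,"hand":1},{"ax":0,"ay":0,"az":0,"x":0,"y":0,"z":0,"hand":1},{"ax":0,"ay":0,"az":0,"x":0,"y":0,"z":0,"hand":1}]' 100
python3 - <<'E'
from h import *
cam("wrist","g2.png");print(pose())
E
```

```text
time: 6.57
eef_pos: [0.537, 0.2375, 0.0333]
tcp_rot: [-0.469, 0.53, -0.529, 0.467]
contact_force: [-0.8, -0.4, -1.0]
opening: 1.001
time: 6.9
eef_pos: [0.5371, 0.2376, 0.0175]
tcp_rot: [-0.469, 0.53, -0.529, 0.467]
contact_force: [-0.3, -0.6, -0.0]
opening: 1.002
time: 7.32
eef_pos: [0.5383, 0.2379, 0.0193]
tcp_rot: [0.468, -0.53, 0.53, -0.468]
contact_force: [-0.5, 0.5, -0.5]
opening: 0.297
time: 7.73
eef_pos: [0.5385, 0.2382, 0.0194]
tcp_rot: [0.468, -0.53, 0.53, -0.469]
contact_force: [0.3, 1.9, 1.4]
opening: 0.184
time: 8.15
eef_pos: [0.5385, 0.2381, 0.0195]
tcp_rot: [0.468, -0.53, 0.53, -0.469]
contact_force: [-0.2, 2.4, 4.1]
opening: 0.174
[[-1.22896088e-01  9.82156720e-04  9.92419058e-01  5.38550648e-01]
 [-9.92419367e-01  4.76397841e-04 -1.22896597e-01  2.38123382e-01]
 [-5.93490015e-04 -9.99999404e-01  9.16163919e-04  1.95191759e-02]
 [ 0.00000000e+00  0.00000000e+00  0.00000000e+00  1.00000000e+00]]
```

Gripped: opening 0.174 ≈ 14.8 mm against the 16 mm blade, and the force rises. Next a roller detector, then a gentle lift.

```bash
cat > det.py <<'E'
from h import *
import sys,json,os
np.set_printoptions(precision=4,suppress=True)
def toolplane(c,u,v,Y):
    T=c["T_tool_cam"];f=200/np.tan(np.radians(c["fov_y"])/2);d=T[:3,:3]@np.array([(u-c["cx"])/f,(v-c["cy"])/f,1]);return T[:3,3]+d*(Y-T[1,3])/d[1]
H=.0195  # tray underside along tool y
def meas():
    P=pose();t=get_state()["time"];c=read_camera("wrist");g=cv2.cvtColor(c["img"],cv2.COLOR_RGB2GRAY)
    m=np.zeros_like(g);m[45:172,125:505]=1
    m=((g<75)&(m>0)).astype(np.uint8);m=cv2.morphologyEx(m,cv2.MORPH_OPEN,np.ones((7,7)))
    n,l,s,ce=cv2.connectedComponentsWithStats(m)
    if n<2:return t,None,0,c,P
    i=1+np.argmax(s[1:,4]);u=s[i,0]+s[i,2]/2;v=s[i,1]+s[i,3]/2
    return t,toolplane(c,u,v,H-.025),s[i],c,P
if __name__=="__main__":
    t,p,s,c,P=meas()
    X0=json.load(open("x0.json")) if os.path.exists("x0.json") else 0
    tilt=np.arcsin(P[2,0])  # + : tool +x (tray -y) end up -> roller goes +y
    out=None if p is None else round(-(p[0]-X0)*1000,1)
    last=json.load(open("last.json")) if os.path.exists("last.json") else [0,0]
    vel=None if out is None else round((out-last[1])/max(t-last[0],1e-3),0)
    if out is not None:json.dump([t,out],open("last.json","w"))
    print(f"t={t:.2f} y={out}mm v={vel}mm/s tilt={tilt:.4f} fwd={np.arcsin(P[2,2]):.4f} box={s} tcp={P[:3,3]}")
    cv2.imwrite("pics/now.png",c["img"][:,:,::-1])
E
python3 - <<'E'
from det import *
# lugs in g2: find via rows above far wall (dark blobs in rows 5..28)
im=np.load("pics/g2.png.npz")["img"];g=cv2.cvtColor(im,cv2.COLOR_RGB2GRAY)
r=g[0:60,:].astype(int)
for row in(4,8,12,16,20,24):print(row,[int(x) for x in np.where(r[row]<130)[0]][:60])
for row in(183,188,192,196):print(row,[int(x) for x in np.where(g[row]<60)[0]][:60])
E
python3 det.py
```

```text
4 [225, 226, 227, 228, 229, 230, 231, 232, 233, 234, 235, 236, 237, 238, 239, 240, 241, 389, 390, 391, 392, 393, 394, 395, 396, 397, 398, 399, 400, 401, 402, 403, 404, 405]
8 [226, 227, 228, 229, 230, 231, 232, 233, 234, 235, 236, 237, 238, 239, 240, 241, 242, 389, 390, 391, 392, 393, 394, 395, 396, 397, 398, 399, 400, 401, 402, 403, 404, 405]
12 [228, 229, 230, 231, 232, 233, 234, 235, 236, 237, 238, 239, 240, 241, 242, 389, 390, 391, 392, 393, 394, 395, 396, 397, 398, 399, 400, 401, 402, 618, 619]
16 [13, 14, 15, 16, 17, 18, 19, 20, 202, 206, 207, 208, 209, 212, 213, 217, 218, 219, 222, 224, 226, 228, 229, 230, 231, 232, 233, 234, 235, 236, 237, 238, 239, 240, 241, 242, 243, 244, 245, 246, 247, 248, 249, 252, 253, 254, 255, 258, 264, 266, 267, 269, 270, 271, 274, 276, 280, 282, 283, 284]
20 [14, 15, 16, 17, 18, 19, 20, 21, 22, 23, 24, 25, 26, 27, 28, 29, 30, 31, 32, 33, 34, 35, 36, 37, 38, 39, 40, 41, 42, 43, 44, 45, 46, 47, 48, 49, 50, 51, 52, 53, 54, 55, 56, 57, 58, 59, 60, 61, 62, 63, 64, 65, 66, 67, 68, 69, 70, 71, 72, 73]
24 [15, 16, 17, 18, 19, 20, 21, 22, 23, 24, 25, 26, 27,
[... 603 characters left out ...]
 453, 454, 455, 456, 457, 458, 459, 460, 461, 462, 463, 464, 465, 466, 467, 468, 469, 470, 471, 472, 473, 474, 475, 476, 477, 478, 479, 480, 481, 482, 483, 484, 485, 486, 487]
192 [436, 437, 438, 439, 440, 441, 442, 443, 444, 445, 446, 447, 448, 449, 450, 451, 452, 453, 454, 455, 456, 457, 458, 459, 460, 461, 462, 463, 464, 465, 466, 467, 468, 469, 470, 471, 472, 473, 474, 475, 476, 477, 478, 479, 480, 481, 482]
196 [442, 443, 444, 445, 446, 447, 448, 449, 450, 451, 452, 453, 454, 455, 456, 457, 458, 459, 460, 461, 462, 463, 464, 465, 466, 467, 468, 469, 470, 471, 472, 473, 474, 475]
t=8.20 y=-73.8mm v=-9.0mm/s tilt=-0.0006 fwd=0.0009 box=[ 420   45   85  127 9175] tcp=[0.5386 0.2381 0.0195]
```

```bash
sed -i 's/m\[45:172,125:505\]/m[45:172,90:540]/' det.py
python3 -m inch '[{"ax":0,"ay":0,"az":-0.003,"x":0,"y":-1,"z":0,"hand":1},{"ax":0,"ay":0,"az":-0.003,"x":0,"y":-2,"z":0,"hand":1},{"ax":0,"ay":0,"az":-0.003,"x":0,"y":-3,"z":0,"hand":1},{"ax":0,"ay":0,"az":-0.003,"x":0,"y":-4,"z":0,"hand":1},{"ax":0,"ay":0,"az":-0.003,"x":0,"y":-4,"z":0,"hand":1}]'
python3 det.py
python3 -m inch '[{"ax":0,"ay":0,"az":0,"x":0,"y":-5,"z":0,"hand":1},{"ax":0,"ay":0,"az":0,"x":0,"y":-5,"z":0,"hand":1},{"ax":0,"ay":0,"az":0,"x":0,"y":-5,"z":0,"hand":1},{"ax":0,"ay":0,"az":0,"x":0,"y":-5,"z":0,"hand":1},{"ax":0,"ay":0,"az":0,"x":0,"y":-5,"z":0,"hand":1}]'
python3 det.py
```

```text
time: 8.67
eef_pos: [0.5354, 0.237, 0.0308]
tcp_rot: [0.475, -0.527, 0.532, -0.462]
contact_force: [0.0, -0.2, -7.3]
opening: 0.175
t=8.67 y=-77.1mm v=-7.0mm/s tilt=0.0181 fwd=-0.0061 box=[ 420   45   98  127 9953] tcp=[0.5354 0.237  0.0308]
time: 9.13
eef_pos: [0.5383, 0.2384, 0.0588]
tcp_rot: [0.472, -0.526, 0.533, -0.464]
contact_force: [0.5, 0.5, -7.8]
opening: 0.176
t=9.13 y=-75.8mm v=3.0mm/s tilt=0.0149 fwd=0.0003 box=[ 418   45   97  127 9902] tcp=[0.5383 0.2384 0.0588]
```

Run:
```python
import cv2
g=cv2.imread("pics/now.png",0)
for r in(60,100,140):print(r,g[r,395:545:3])
g=cv2.cvtColor(__import__("numpy").load("pics/g2.png.npz")["img"],cv2.COLOR_RGB2GRAY);print(g[100,395:545:3])
```

```text
60 [231 230 231 231 230 230 230 230 229 230 227  70  51  49  49  50  49  48
  50  48  49  49  50  49  47  49  46  48  50  51  49  53  52  50  51  52
  53  54  52  50  82 230 229 228 229 229 229 229 229 228]
100 [231 231 230 230 230 230 229 229 225  98  49  48  48  48  46  46  49  46
  46  45  45  45  44  46  47  44  43  44 148 152 151  73  48  48  49  49
  49  48  46 219 229 229 229 229 229 229 229 229 229 229]
140 [230 230 229 230 229 208 191 187  76  45  45  46  45  44  45  44  43  43
  44  43  36  37  34  37  37  35  81  90  92  56  40  40  40  41  41  44
  49 230 229 229 228 229 229 229 229 229 229 229 229 222]
[230 230 230 230 229 229 229 228 229 224  63  48  50  49  48  46  48  44
  46  44  46  46  45  45  45  45  43  43  46  73 145 143 138  47  47  49
  48  49  48  55 227 228 228 228 228 228 228 228 228 228]
```

```bash
sed -i 's/m=cv2.morphologyEx(m,cv2.MORPH_OPEN/m=cv2.morphologyEx(m,cv2.MORPH_CLOSE,np.ones((1,25)));m=cv2.morphologyEx(m,cv2.MORPH_OPEN/' det.py
python3 -m inch '[{"ax":0,"ay":0,"az":-0.005,"x":0,"y":-5,"z":0,"hand":1},{"ax":0,"ay":0,"az":-0.005,"x":0,"y":-4,"z":0,"hand":1},{"ax":0,"ay":0,"az":-0.005,"x":0,"y":-3,"z":0,"hand":1},{"ax":0,"ay":0,"az":-0.005,"x":0,"y":-2,"z":0,"hand":1},{"ax":0,"ay":0,"az":0,"x":0,"y":-1,"z":0,"hand":1}]' >/dev/null
python3 det.py
```

```text
t=9.60 y=-73.1mm v=6.0mm/s tilt=0.0350 fwd=0.0006 box=[  413    45    96   127 10746] tcp=[0.5384 0.239  0.0735]
```

```bash
python3 -m inch '[{"ax":0,"ay":0,"az":0,"x":0,"y":0,"z":0,"hand":1},{"ax":0,"ay":0,"az":0,"x":0,"y":0,"z":0,"hand":1},{"ax":0,"ay":0,"az":0,"x":0,"y":0,"z":0,"hand":1}]' >/dev/null
python3 det.py
```

```text
t=9.90 y=-62.8mm v=34.0mm/s tilt=0.0353 fwd=-0.0007 box=[  394    45    93   127 10541] tcp=[0.5379 0.2386 0.0726]
```

```bash
python3 -m inch '[{"ax":0,"ay":0,"az":0,"x":0,"y":0,"z":0,"hand":1},{"ax":0,"ay":0,"az":0.01,"x":0,"y":0,"z":0,"hand":1},{"ax":0,"ay":0,"az":0.01,"x":0,"y":0,"z":0,"hand":1}]' >/dev/null
python3 det.py
```

```text
t=10.20 y=-46.2mm v=55.0mm/s tilt=0.0142 fwd=-0.0002 box=[  364    45    87   127 10060] tcp=[0.5382 0.2387 0.0729]
```

```bash
python3 -m inch '[{"ax":0,"ay":0,"az":0.006,"x":0,"y":0,"z":0,"hand":1},{"ax":0,"ay":0,"az":0.004,"x":0,"y":0,"z":0,"hand":1},{"ax":0,"ay":0,"az":0,"x":0,"y":0,"z":0,"hand":1}]' >/dev/null
python3 det.py
```

```text
t=10.50 y=-32.7mm v=45.0mm/s tilt=0.0049 fwd=0.0000 box=[ 339   45   83  127 9984] tcp=[0.5382 0.2384 0.0731]
```

```bash
python3 -m inch '[{"ax":0,"ay":0,"az":-0.002,"x":0,"y":0,"z":0,"hand":1},{"ax":0,"ay":0,"az":0,"x":0,"y":0,"z":0,"hand":1}]' >/dev/null
python3 det.py
```

```text
t=10.72 y=-29.6mm v=14.0mm/s tilt=0.0071 fwd=0.0001 box=[ 333   45   83  127 9946] tcp=[0.5382 0.2387 0.0731]
```

```bash
python3 -m inch '[{"ax":0,"ay":0,"az":-0.008,"x":0,"y":0,"z":0,"hand":1},{"ax":0,"ay":0,"az":-0.004,"x":0,"y":0,"z":0,"hand":1},{"ax":0,"ay":0,"az":0,"x":0,"y":0,"z":0,"hand":1}]' >/dev/null
python3 det.py
```

```text
t=11.02 y=-29.2mm v=1.0mm/s tilt=0.0191 fwd=0.0001 box=[ 332   45   83  127 9958] tcp=[0.5383 0.2389 0.073 ]
```

```bash
python3 -m inch '[{"ax":0,"ay":0,"az":-0.005,"x":0,"y":0,"z":0,"hand":1},{"ax":0,"ay":0,"az":0,"x":0,"y":0,"z":0,"hand":1},{"ax":0,"ay":0,"az":0,"x":0,"y":0,"z":0,"hand":1}]' >/dev/null
python3 det.py
```

```text
t=11.32 y=-27.9mm v=4.0mm/s tilt=0.0240 fwd=-0.0000 box=[ 330   45   82  127 9942] tcp=[0.5382 0.2387 0.073 ]
```

```bash
python3 -m inch '[{"ax":0,"ay":0,"az":-0.002,"x":0,"y":0,"z":0,"hand":1},{"ax":0,"ay":0,"az":0,"x":0,"y":0,"z":0,"hand":1},{"ax":0,"ay":0,"az":0,"x":0,"y":0,"z":0,"hand":1},{"ax":0,"ay":0,"az":0,"x":0,"y":0,"z":0,"hand":1}]' >/dev/null
python3 det.py
```

```text
t=11.70 y=-23.4mm v=12.0mm/s tilt=0.0260 fwd=-0.0000 box=[ 321   45   82  127 9919] tcp=[0.5382 0.2387 0.073 ]
```

```bash
python3 -m inch '[{"ax":0,"ay":0,"az":0,"x":0,"y":0,"z":0,"hand":1},{"ax":0,"ay":0,"az":0,"x":0,"y":0,"z":0,"hand":1},{"ax":0,"ay":0,"az":0,"x":0,"y":0,"z":0,"hand":1},{"ax":0,"ay":0,"az":0,"x":0,"y":0,"z":0,"hand":1},{"ax":0,"ay":0,"az":0.006,"x":0,"y":0,"z":0,"hand":1}]' >/dev/null
python3 det.py
python3 -m inch '[{"ax":0,"ay":0,"az":0.003,"x":0,"y":0,"z":0,"hand":1},{"ax":0,"ay":0,"az":0,"x":0,"y":0,"z":0,"hand":1},{"ax":0,"ay":0,"az":0,"x":0,"y":0,"z":0,"hand":1},{"ax":0,"ay":0,"az":0,"x":0,"y":0,"z":0,"hand":1}]' >/dev/null
python3 det.py
```

```text
t=12.17 y=-12.1mm v=24.0mm/s tilt=0.0197 fwd=0.0000 box=[ 299   45   81  127 9816] tcp=[0.5382 0.2388 0.073 ]
t=12.55 y=-3.1mm v=23.0mm/s tilt=0.0170 fwd=0.0000 box=[ 281   45   81  127 9836] tcp=[0.5382 0.2386 0.073 ]
```

```bash
python3 -m inch '[{"ax":0,"ay":0,"az":0.006,"x":0,"y":0,"z":0,"hand":1},{"ax":0,"ay":0,"az":0.002,"x":0,"y":0,"z":0,"hand":1},{"ax":0,"ay":0,"az":0,"x":0,"y":0,"z":0,"hand":1}]' >/dev/null
python3 det.py
python3 -m inch '[{"ax":0,"ay":0,"az":0,"x":0,"y":0,"z":0,"hand":1},{"ax":0,"ay":0,"az":0,"x":0,"y":0,"z":0,"hand":1}]' >/dev/null
python3 det.py
```

```text
t=12.85 y=-0.5mm v=9.0mm/s tilt=0.0089 fwd=-0.0001 box=[ 276   45   81  127 9821] tcp=[0.5382 0.2386 0.073 ]
t=13.07 y=-0.5mm v=0.0mm/s tilt=0.0090 fwd=-0.0000 box=[ 276   45   81  127 9819] tcp=[0.5382 0.2387 0.073 ]
```

Roller stopped at -0.5 mm. Hold for more than 4 s while monitoring it.

```bash
python3 -m inch '[{"ax":0,"ay":0,"az":-0.003,"x":0,"y":0,"z":0,"hand":1},{"ax":0,"ay":0,"az":0,"x":0,"y":0,"z":0,"hand":1},{"ax":0,"ay":0,"az":0,"x":0,"y":0,"z":0,"hand":1},{"ax":0,"ay":0,"az":0,"x":0,"y":0,"z":0,"hand":1},{"ax":0,"ay":0,"az":0,"x":0,"y":0,"z":0,"hand":1}]' >/dev/null
python3 -m inch '[{"ax":0,"ay":0,"az":0,"x":0,"y":0,"z":0,"hand":1},{"ax":0,"ay":0,"az":0,"x":0,"y":0,"z":0,"hand":1},{"ax":0,"ay":0,"az":0,"x":0,"y":0,"z":0,"hand":1},{"ax":0,"ay":0,"az":0,"x":0,"y":0,"z":0,"hand":1},{"ax":0,"ay":0,"az":0,"x":0,"y":0,"z":0,"hand":1}]' >/dev/null
python3 det.py
python3 -m inch '[{"ax":0,"ay":0,"az":0,"x":0,"y":0,"z":0,"hand":1},{"ax":0,"ay":0,"az":0,"x":0,"y":0,"z":0,"hand":1},{"ax":0,"ay":0,"az":0,"x":0,"y":0,"z":0,"hand":1},{"ax":0,"ay":0,"az":0,"x":0,"y":0,"z":0,"hand":1},{"ax":0,"ay":0,"az":0,"x":0,"y":0,"z":0,"hand":1}]' >/dev/null
python3 -m inch '[{"ax":0,"ay":0,"az":0,"x":0,"y":0,"z":0,"hand":1},{"ax":0,"ay":0,"az":0,"x":0,"y":0,"z":0,"hand":1},{"ax":0,"ay":0,"az":0,"x":0,"y":0,"z":0,"hand":1},{"ax":0,"ay":0,"az":0,"x":0,"y":0,"z":0,"hand":1},{"ax":0,"ay":0,"az":0,"x":0,"y":0,"z":0,"hand":1}]' >/dev/null
python3 det.py
python3 -m inch '[{"ax":0,"ay":0,"az":0,"x":0,"y":0,"z":0,"hand":1},{"ax":0,"ay":0,"az":0,"x":0,"y":0,"z":0,"hand":1},{"ax":0,"ay":0,"az":0,"x":0,"y":0,"z":0,"hand":1},{"ax":0,"ay":0,"az":0,"x":0,"y":0,"z":0,"hand":1},{"ax":0,"ay":0,"az":0,"x":0,"y":0,"z":0,"hand":1}]' >/dev/null
python3 -m inch '[{"ax":0,"ay":0,"az":0,"x":0,"y":0,"z":0,"hand":1},{"ax":0,"ay":0,"az":0,"x":0,"y":0,"z":0,"hand":1},{"ax":0,"ay":0,"az":0,"x":0,"y":0,"z":0,"hand":1},{"ax":0,"ay":0,"az":0,"x":0,"y":0,"z":0,"hand":1},{"ax":0,"ay":0,"az":0,"x":0,"y":0,"z":0,"hand":1}]' >/dev/null
python3 -m inch '[{"ax":0,"ay":0,"az":0,"x":0,"y":0,"z":0,"hand":1},{"ax":0,"ay":0,"az":0,"x":0,"y":0,"z":0,"hand":1},{"ax":0,"ay":0,"az":0,"x":0,"y":0,"z":0,"hand":1},{"ax":0,"ay":0,"az":0,"x":0,"y":0,"z":0,"hand":1},{"ax":0,"ay":0,"az":0,"x":0,"y":0,"z":0,"hand":1}]' >/dev/null
python3 -m inch '[{"ax":0,"ay":0,"az":0,"x":0,"y":0,"z":0,"hand":1},{"ax":0,"ay":0,"az":0,"x":0,"y":0,"z":0,"hand":1},{"ax":0,"ay":0,"az":0,"x":0,"y":0,"z":0,"hand":1},{"ax":0,"ay":0,"az":0,"x":0,"y":0,"z":0,"hand":1},{"ax":0,"ay":0,"az":0,"x":0,"y":0,"z":0,"hand":1}]'
python3 det.py
python3 -m inch '[{"ax":0,"ay":0,"az":0,"x":0,"y":0,"z":0,"hand":1},{"ax":0,"ay":0,"az":0,"x":0,"y":0,"z":0,"hand":1},{"ax":0,"ay":0,"az":0,"x":0,"y":0,"z":0,"hand":1},{"ax":0,"ay":0,"az":0,"x":0,"y":0,"z":0,"hand":1},{"ax":0,"ay":0,"az":0,"x":0,"y":0,"z":0,"hand":1}]'
python3 -m inch '[{"ax":0,"ay":0,"az":0,"x":0,"y":0,"z":0,"hand":1},{"ax":0,"ay":0,"az":0,"x":0,"y":0,"z":0,"hand":1},{"ax":0,"ay":0,"az":0,"x":0,"y":0,"z":0,"hand":1},{"ax":0,"ay":0,"az":0,"x":0,"y":0,"z":0,"hand":1},{"ax":0,"ay":0,"az":0,"x":0,"y":0,"z":0,"hand":1}]'|tail -5
python3 - <<'E'
from h import *
# tray centre in tool frame: grip pt x -35 => tray origin = tool z +0.035 (from measured blade vs TCP)
P=pose();yaw=np.arctan2(P[1,0],P[0,0])+np.pi/2;print("yaw",yaw)
m=np.array([.6035,.2297]);ex=np.array([np.cos(-.125),np.sin(-.125)]);o=m-.03*ex
q=np.array([.5386,.2381]);Rg=np.array([[np.cos(-.125),-np.sin(-.125)],[np.sin(-.125),np.cos(-.125)]])
off=Rg.T@(o-q);print("tray origin rel TCP, tray axes",off)
yp=-.198;Rp=np.array([[np.cos(yp),-np.sin(yp)],[np.sin(yp),np.cos(yp)]])
tgt=np.array([.542,-.246])-Rp@off;print("target TCP",tgt)
d=np.array([*(tgt-P[:2,3]),0]);print("disp tool mm (x,y,z)",P[:3,:3].T@d*1000)
E
```

```text
t=13.95 y=-0.5mm v=0.0mm/s tilt=0.0120 fwd=0.0000 box=[ 276   45   81  127 9813] tcp=[0.5382 0.2387 0.073 ]
t=14.83 y=-0.5mm v=0.0mm/s tilt=0.0120 fwd=0.0000 box=[ 276   45   81  127 9815] tcp=[0.5382 0.2387 0.073 ]
time: 16.55
eef_pos: [0.5382, 0.2387, 0.073]
tcp_rot: [0.471, -0.527, 0.533, -0.465]
contact_force: [-0.0, -0.5, -7.4]
opening: 0.179
t=16.55 y=-0.5mm v=0.0mm/s tilt=0.0120 fwd=0.0000 box=[ 276   45   81  127 9813] tcp=[0.5382 0.2387 0.073 ]
time: 17.02
eef_pos: [0.5382, 0.2387, 0.073]
tcp_rot: [0.471, -0.527, 0.533, -0.465]
contact_force: [-0.7, -0.1, -7.2]
opening: 0.174
time: 17.43
eef_pos: [0.5382, 0.2387, 0.073]
tcp_rot: [0.471, -0.527, 0.533, -0.465]
contact_force: [-0.0, -0.2, -8.2]
opening: 0.176
yaw -0.12320331778574523
tray origin rel TCP, tray axes [ 0.0354409  -0.00024307]
target TCP [ 0.50729936 -0.23879014]
disp tool mm (x,y,z) [477.62386844   5.72423398  28.01127299]
```

Roller held at -0.5 mm for more than 4 s. Now the carry: ramp up gently along +x (tray -y), with the yaw correction spread over the cruise.

```bash
python3 -m inch '[{"ax":0,"ay":0,"az":0,"x":0.4,"y":0,"z":0,"hand":1},{"ax":0,"ay":0,"az":0,"x":0.8,"y":0,"z":0,"hand":1},{"ax":0,"ay":0,"az":0,"x":1.2,"y":0,"z":0,"hand":1},{"ax":0,"ay":0,"az":0,"x":1.6,"y":0,"z":0,"hand":1},{"ax":0,"ay":0,"az":0,"x":2,"y":0,"z":0,"hand":1}]' >/dev/null
python3 det.py
python3 -m inch '[{"ax":0,"ay":0,"az":0,"x":2.3,"y":0,"z":0,"hand":1},{"ax":0,"ay":0,"az":0,"x":2.6,"y":0,"z":0,"hand":1},{"ax":0,"ay":0,"az":0,"x":2.9,"y":0,"z":0,"hand":1},{"ax":0,"ay":0,"az":0,"x":3.2,"y":0,"z":0,"hand":1},{"ax":0,"ay":0,"az":0,"x":3.5,"y":0,"z":0,"hand":1}]' >/dev/null
python3 det.py
```

```text
t=17.85 y=-0.0mm v=0.0mm/s tilt=0.0120 fwd=0.0000 box=[ 275   45   81  127 9823] tcp=[0.5375 0.2326 0.0731]
t=18.32 y=2.5mm v=5.0mm/s tilt=0.0120 fwd=0.0000 box=[ 270   45   81  127 9825] tcp=[0.5357 0.218  0.0733]
```

```bash
python3 -m inch '[{"ax":0,"ay":0,"az":0,"x":3.7,"y":0,"z":0.2,"hand":1},{"ax":0,"ay":0,"az":0,"x":3.9,"y":0,"z":0.4,"hand":1},{"ax":0,"ay":0,"az":0,"x":4.1,"y":0,"z":0.5,"hand":1},{"ax":0,"ay":0,"az":0,"x":4.3,"y":0,"z":0.5,"hand":1},{"ax":0,"ay":0,"az":0,"x":4.5,"y":0,"z":0.5,"hand":1}]' >/dev/null
python3 -m inch '[{"ax":0,"ay":0.001,"az":0,"x":4.7,"y":-0.1,"z":0.5,"hand":1},{"ax":0,"ay":0.001,"az":0,"x":4.9,"y":-0.1,"z":0.5,"hand":1},{"ax":0,"ay":0.001,"az":0,"x":5,"y":-0.1,"z":0.5,"hand":1},{"ax":0,"ay":0.001,"az":0,"x":5,"y":-0.1,"z":0.5,"hand":1},{"ax":0,"ay":0.001,"az":0,"x":5,"y":-0.1,"z":0.5,"hand":1}]' >/dev/null
python3 det.py
```

```text
t=19.20 y=4.0mm v=2.0mm/s tilt=0.0120 fwd=0.0001 box=[ 267   45   81  127 9846] tcp=[0.5347 0.1724 0.0743]
```

```bash
python3 -m inch '[{"ax":0,"ay":0.0015,"az":0,"x":5.1,"y":-0.1,"z":0.6,"hand":1},{"ax":0,"ay":0.0015,"az":0,"x":5.2,"y":-0.1,"z":0.6,"hand":1},{"ax":0,"ay":0.0015,"az":0,"x":5.3,"y":-0.1,"z":0.6,"hand":1},{"ax":0,"ay":0.0015,"az":0,"x":5.4,"y":-0.1,"z":0.6,"hand":1},{"ax":0,"ay":0.0015,"az":0,"x":5.5,"y":-0.1,"z":0.6,"hand":1}]' >/dev/null
python3 -m inch '[{"ax":0,"ay":0.0015,"az":0,"x":5.5,"y":-0.1,"z":0.6,"hand":1},{"ax":0,"ay":0.0015,"az":0,"x":5.5,"y":-0.1,"z":0.6,"hand":1},{"ax":0,"ay":0.0015,"az":0,"x":5.5,"y":-0.1,"z":0.6,"hand":1},{"ax":0,"ay":0.0015,"az":0,"x":5.5,"y":-0.1,"z":0.6,"hand":1},{"ax":0,"ay":0.0015,"az":0,"x":5.5,"y":-0.1,"z":0.6,"hand":1}]' >/dev/null
python3 -m inch '[{"ax":0,"ay":0.0015,"az":0,"x":5.5,"y":-0.1,"z":0.6,"hand":1},{"ax":0,"ay":0.0015,"az":0,"x":5.5,"y":-0.1,"z":0.6,"hand":1},{"ax":0,"ay":0.0015,"az":0,"x":5.5,"y":-0.1,"z":0.6,"hand":1},{"ax":0,"ay":0.0015,"az":0,"x":5.5,"y":-0.1,"z":0.6,"hand":1},{"ax":0,"ay":0.0015,"az":0,"x":5.5,"y":-0.1,"z":0.6,"hand":1}]' >/dev/null
python3 det.py
python3 -m inch '[{"ax":0,"ay":0.0015,"az":0,"x":5.5,"y":-0.1,"z":0.6,"hand":1},{"ax":0,"ay":0.0015,"az":0,"x":5.5,"y":-0.1,"z":0.6,"hand":1},{"ax":0,"ay":0.0015,"az":0,"x":5.5,"y":-0.1,"z":0.6,"hand":1},{"ax":0,"ay":0.0015,"az":0,"x":5.5,"y":-0.1,"z":0.6,"hand":1},{"ax":0,"ay":0.0015,"az":0,"x":5.5,"y":-0.1,"z":0.6,"hand":1}]' >/dev/null
python3 det.py
```

```text
t=20.50 y=5.0mm v=1.0mm/s tilt=0.0120 fwd=0.0004 box=[ 265   45   81  127 9852] tcp=[0.5323 0.0905 0.0768]
t=20.97 y=5.0mm v=0.0mm/s tilt=0.0120 fwd=0.0004 box=[ 265   45   81  127 9853] tcp=[0.531  0.0629 0.0776]
```

```bash
python3 -m inch '[{"ax":0,"ay":0.0016,"az":0,"x":5.5,"y":0,"z":0.6,"hand":1},{"ax":0,"ay":0.0016,"az":0,"x":5.5,"y":0,"z":0.6,"hand":1},{"ax":0,"ay":0.0016,"az":0,"x":5.5,"y":0,"z":0.6,"hand":1},{"ax":0,"ay":0.0016,"az":0,"x":5.5,"y":0,"z":0.6,"hand":1},{"ax":0,"ay":0.0016,"az":0,"x":5.5,"y":0,"z":0.6,"hand":1}]' >/dev/null
python3 -m inch '[{"ax":0,"ay":0.0016,"az":0,"x":5.5,"y":0,"z":0.6,"hand":1},{"ax":0,"ay":0.0016,"az":0,"x":5.5,"y":0,"z":0.6,"hand":1},{"ax":0,"ay":0.0016,"az":0,"x":5.5,"y":0,"z":0.6,"hand":1},{"ax":0,"ay":0.0016,"az":0,"x":5.5,"y":0,"z":0.6,"hand":1},{"ax":0,"ay":0.0016,"az":0,"x":5.5,"y":0,"z":0.6,"hand":1}]' >/dev/null
python3 -m inch '[{"ax":0,"ay":0.0016,"az":0,"x":5.5,"y":0,"z":0.6,"hand":1},{"ax":0,"ay":0.0016,"az":0,"x":5.5,"y":0,"z":0.6,"hand":1},{"ax":0,"ay":0.0016,"az":0,"x":5.5,"y":0,"z":0.6,"hand":1},{"ax":0,"ay":0.0016,"az":0,"x":5.5,"y":0,"z":0.6,"hand":1},{"ax":0,"ay":0.0016,"az":0,"x":5.5,"y":0,"z":0.6,"hand":1}]' >/dev/null
python3 det.py
python3 -m inch '[{"ax":0,"ay":0.0016,"az":0,"x":5.5,"y":0,"z":0.6,"hand":1},{"ax":0,"ay":0.0016,"az":0,"x":5.5,"y":0,"z":0.6,"hand":1},{"ax":0,"ay":0.0016,"az":0,"x":5.5,"y":0,"z":0.6,"hand":1},{"ax":0,"ay":0.0016,"az":0,"x":5.5,"y":0,"z":0.6,"hand":1},{"ax":0,"ay":0.0016,"az":0,"x":5.5,"y":0,"z":0.6,"hand":1}]' >/dev/null
python3 -m inch '[{"ax":0,"ay":0.0016,"az":0,"x":5.5,"y":0,"z":0.6,"hand":1},{"ax":0,"ay":0.0016,"az":0,"x":5.5,"y":0,"z":0.6,"hand":1},{"ax":0,"ay":0.0016,"az":0,"x":5.5,"y":0,"z":0.6,"hand":1},{"ax":0,"ay":0.0016,"az":0,"x":5.5,"y":0,"z":0.6,"hand":1},{"ax":0,"ay":0.0016,"az":0,"x":5.5,"y":0,"z":0.6,"hand":1}]' >/dev/null
python3 det.py
python3 - <<'E'
from h import *
P=pose();print("yaw",np.arctan2(P[1,0],P[0,0])+np.pi/2);print(P[:3,:3].T@np.array([.5073-P[0,3],-.2388-P[1,3],0])*1000)
E
```

```text
t=22.27 y=4.4mm v=-0.0mm/s tilt=0.0120 fwd=0.0007 box=[ 266   45   81  127 9852] tcp=[ 0.526  -0.0199  0.0786]
t=23.15 y=4.4mm v=0.0mm/s tilt=0.0120 fwd=0.0009 box=[ 266   45   81  127 9852] tcp=[ 0.5215 -0.0751  0.0793]
yaw -0.19867472999391045
[162.31951822   2.15455488  18.13448108]
```

```bash
python3 -m inch '[{"ax":0,"ay":0,"az":0,"x":5.5,"y":0,"z":0.6,"hand":1},{"ax":0,"ay":0,"az":0,"x":5.5,"y":0,"z":0.6,"hand":1},{"ax":0,"ay":0,"az":0,"x":5.5,"y":0,"z":0.6,"hand":1},{"ax":0,"ay":0,"az":0,"x":5.5,"y":0,"z":0.6,"hand":1},{"ax":0,"ay":0,"az":0,"x":5.5,"y":0,"z":0.6,"hand":1}]' >/dev/null
python3 -m inch '[{"ax":0,"ay":0,"az":0,"x":5.5,"y":0,"z":0.6,"hand":1},{"ax":0,"ay":0,"az":0,"x":5.5,"y":0,"z":0.6,"hand":1},{"ax":0,"ay":0,"az":0,"x":5.5,"y":0,"z":0.6,"hand":1},{"ax":0,"ay":0,"az":0,"x":5.5,"y":0,"z":0.6,"hand":1},{"ax":0,"ay":0,"az":0,"x":5.5,"y":0,"z":0.6,"hand":1}]' >/dev/null
python3 -m inch '[{"ax":0,"ay":0,"az":0,"x":5.5,"y":0,"z":0.6,"hand":1},{"ax":0,"ay":0,"az":0,"x":5.5,"y":0,"z":0.6,"hand":1},{"ax":0,"ay":0,"az":0,"x":5.5,"y":0,"z":0.6,"hand":1},{"ax":0,"ay":0,"az":0,"x":5.5,"y":0,"z":0.6,"hand":1},{"ax":0,"ay":0,"az":0,"x":5.4,"y":0,"z":0.6,"hand":1}]' >/dev/null
python3 -m inch '[{"ax":0,"ay":0,"az":0,"x":5.3,"y":0,"z":0.6,"hand":1},{"ax":0,"ay":0,"az":0,"x":5.2,"y":0,"z":0.6,"hand":1},{"ax":0,"ay":0,"az":0,"x":5,"y":0,"z":0.6,"hand":1},{"ax":0,"ay":0,"az":0,"x":4.8,"y":0,"z":0.5,"hand":1},{"ax":0,"ay":0,"az":0,"x":4.6,"y":0,"z":0.5,"hand":1}]' >/dev/null
python3 -m inch '[{"ax":0,"ay":0,"az":0,"x":4.4,"y":0,"z":0.5,"hand":1},{"ax":0,"ay":0,"az":0,"x":4.2,"y":0,"z":0.5,"hand":1},{"ax":0,"ay":0,"az":0,"x":4,"y":0,"z":0.5,"hand":1},{"ax":0,"ay":0,"az":0,"x":3.8,"y":0,"z":0.4,"hand":1},{"ax":0,"ay":0,"az":0,"x":3.6,"y":0,"z":0.4,"hand":1}]' >/dev/null
python3 det.py
python3 - <<'E'
from h import *
P=pose();print("yaw",np.arctan2(P[1,0],P[0,0])+np.pi/2);print(P[:3,:3].T@np.array([.5073-P[0,3],-.2388-P[1,3],0])*1000)
E
```

```text
t=25.28 y=4.4mm v=0.0mm/s tilt=0.0120 fwd=0.0008 box=[ 266   45   81  127 9856] tcp=[ 0.5103 -0.2025  0.0808]
yaw -0.1984035140370075
[35.52293355  0.45863833  4.05785672]
```

```bash
python3 -m inch '[{"ax":0,"ay":0,"az":0,"x":3.4,"y":0,"z":0.4,"hand":1},{"ax":0,"ay":0,"az":0,"x":3.2,"y":0,"z":0.4,"hand":1},{"ax":0,"ay":0,"az":0,"x":3.0,"y":0,"z":0.3,"hand":1},{"ax":0,"ay":0,"az":0,"x":2.8,"y":0,"z":0.3,"hand":1},{"ax":0,"ay":0,"az":0,"x":2.6,"y":0,"z":0.3,"hand":1}]' >/dev/null
python3 -m inch '[{"ax":0,"ay":0,"az":0,"x":2.4,"y":0,"z":0.3,"hand":1},{"ax":0,"ay":0,"az":0,"x":2.2,"y":0,"z":0.3,"hand":1},{"ax":0,"ay":0,"az":0,"x":2.0,"y":0,"z":0.3,"hand":1},{"ax":0,"ay":0,"az":0,"x":1.8,"y":0,"z":0.2,"hand":1},{"ax":0,"ay":0,"az":0,"x":1.6,"y":0,"z":0.2,"hand":1}]' >/dev/null
python3 -m inch '[{"ax":0,"ay":0,"az":0,"x":1.4,"y":0,"z":0.1,"hand":1},{"ax":0,"ay":0,"az":0,"x":1.2,"y":0,"z":0.1,"hand":1},{"ax":0,"ay":0,"az":0,"x":1,"y":0,"z":0,"hand":1},{"ax":0,"ay":0,"az":0,"x":0.8,"y":0,"z":0,"hand":1},{"ax":0,"ay":0,"az":0,"x":0.6,"y":0,"z":0,"hand":1}]' >/dev/null
python3 -m inch '[{"ax":0,"ay":0,"az":0,"x":0.4,"y":0,"z":0,"hand":1},{"ax":0,"ay":0,"az":0,"x":0.2,"y":0,"z":0,"hand":1},{"ax":0,"ay":0,"az":0,"x":0,"y":0,"z":0,"hand":1},{"ax":0,"ay":0,"az":0,"x":0,"y":0,"z":0,"hand":1},{"ax":0,"ay":0,"az":0,"x":0,"y":0,"z":0,"hand":1}]' 
python3 det.py
python3 - <<'E'
from h import *
P=pose();print("yaw",np.arctan2(P[1,0],P[0,0])+np.pi/2);print(P[:3,:3].T@np.array([.5073-P[0,3],-.2388-P[1,3],0])*1000)
a=cam("scene")["img"];b=cam("wrist")["img"]
cv2.imwrite("pics/over.png",np.vstack([cv2.resize(a[90:250,160:360,::-1],None,fx=2.5,fy=2.5)[:,:500],cv2.resize(b[:,:,::-1],(500,200*500//320*1))[:200]])[:600])
E
```

```text
time: 27.0
eef_pos: [0.5074, -0.2327, 0.0812]
tcp_rot: [0.451, -0.544, 0.55, -0.445]
contact_force: [0.4, 0.2, -8.0]
opening: 0.175
t=27.00 y=4.4mm v=0.0mm/s tilt=0.0119 fwd=0.0009 box=[ 266   45   81  127 9857] tcp=[ 0.5074 -0.2327  0.0812]
yaw -0.19819759139441917
[6.02776816 0.07299772 1.08076113]
```

View pics/over.png

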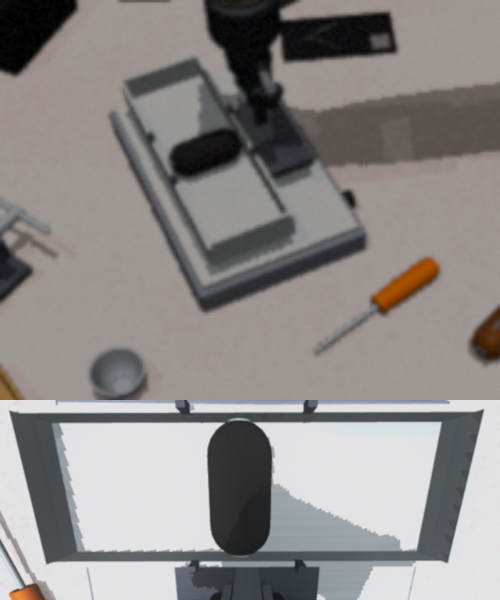

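The views show the tray over the plate with the roller between the lugs. The plate corners are centred about 6 px to the right of the tray's middle, which agrees with the 6 mm left to go. Final shift, then lower.

```bash
python3 -m inch '[{"ax":0,"ay":0,"az":0,"x":0.3,"y":0,"z":0.2,"hand":1},{"ax":0,"ay":0,"az":0,"x":0.6,"y":0,"z":0.2,"hand":1},{"ax":0,"ay":0,"az":0,"x":0.9,"y":0,"z":0.2,"hand":1},{"ax":0,"ay":0,"az":0,"x":1.1,"y":0,"z":0.2,"hand":1},{"ax":0,"ay":0,"az":0,"x":1,"y":0.3,"z":0.2,"hand":1}]' >/dev/null
python3 -m inch '[{"ax":0,"ay":0,"az":0,"x":0.8,"y":0.6,"z":0,"hand":1},{"ax":0,"ay":0,"az":0,"x":0.6,"y":1,"z":0,"hand":1},{"ax":0,"ay":0,"az":0,"x":0.4,"y":1.3,"z":0,"hand":1},{"ax":0,"ay":0,"az":0,"x":0.2,"y":1.5,"z":0,"hand":1},{"ax":0,"ay":0,"az":0,"x":0,"y":1.5,"z":0,"hand":1}]' >/dev/null
python3 -m inch '[{"ax":0,"ay":0,"az":0,"x":0,"y":1.5,"z":0,"hand":1},{"ax":0,"ay":0,"az":0,"x":0,"y":1.5,"z":0,"hand":1},{"ax":0,"ay":0,"az":0,"x":0,"y":1.5,"z":0,"hand":1},{"ax":0,"ay":0,"az":0,"x":0,"y":1.5,"z":0,"hand":1},{"ax":0,"ay":0,"az":0,"x":0,"y":1.2,"z":0,"hand":1}]'
python3 det.py
python3 -m inch '[{"ax":0,"ay":0,"az":0,"x":0,"y":0.8,"z":0,"hand":1},{"ax":0,"ay":0,"az":0,"x":0,"y":0.8,"z":0,"hand":1},{"ax":0,"ay":0,"az":0,"x":0,"y":0.6,"z":0,"hand":1},{"ax":0,"ay":0,"az":0,"x":0,"y":0.5,"z":0,"hand":1}]'
python3 det.py
```

```text
time: 28.4
eef_pos: [0.5072, -0.2388, 0.0676]
tcp_rot: [0.451, -0.544, 0.55, -0.445]
contact_force: [0.3, -0.2, -7.8]
opening: 0.179
t=28.40 y=4.4mm v=0.0mm/s tilt=0.0119 fwd=0.0007 box=[ 266   45   81  127 9870] tcp=[ 0.5072 -0.2388  0.0676]
time: 28.78
eef_pos: [0.5072, -0.2389, 0.0651]
tcp_rot: [0.451, -0.544, 0.55, -0.445]
contact_force: [-0.3, 0.0, -8.2]
opening: 0.172
t=28.78 y=4.4mm v=0.0mm/s tilt=0.0120 fwd=0.0009 box=[ 266   45   81  127 9871] tcp=[ 0.5072 -0.2389  0.0651]
```

```bash
python3 -m inch '[{"ax":0,"ay":0,"az":0,"x":0,"y":0.5,"z":0,"hand":1},{"ax":0,"ay":0,"az":0,"x":0,"y":0.5,"z":0,"hand":1},{"ax":0,"ay":0,"az":0,"x":0,"y":0.5,"z":0,"hand":1},{"ax":0,"ay":0,"az":0,"x":0,"y":0.5,"z":0,"hand":1},{"ax":0,"ay":0,"az":0,"x":0,"y":0.5,"z":0,"hand":1}]' |grep -E "pos|force"
python3 det.py
python3 -m inch '[{"ax":0,"ay":0,"az":0,"x":0,"y":0.4,"z":0,"hand":1},{"ax":0,"ay":0,"az":0,"x":0,"y":0.4,"z":0,"hand":1},{"ax":0,"ay":0,"az":0,"x":0,"y":0.4,"z":0,"hand":1}]' |grep -E "pos|force"
python3 det.py
python3 -m inch '[{"ax":0,"ay":0,"az":0,"x":0,"y":0.3,"z":0,"hand":1},{"ax":0,"ay":0,"az":0,"x":0,"y":0.3,"z":0,"hand":1},{"ax":0,"ay":0,"az":0,"x":0,"y":0.3,"z":0,"hand":1}]' |grep -E "pos|force"
python3 det.py
```

```text
eef_pos: [0.5072, -0.2389, 0.0626]
contact_force: [-0.2, 0.9, -8.1]
t=29.25 y=4.4mm v=0.0mm/s tilt=0.0120 fwd=0.0009 box=[ 266   45   81  127 9869] tcp=[ 0.5072 -0.2389  0.0626]
eef_pos: [0.5072, -0.2389, 0.0614]
contact_force: [-0.5, -0.5, -7.2]
t=29.55 y=4.4mm v=0.0mm/s tilt=0.0120 fwd=0.0009 box=[ 266   45   81  127 9867] tcp=[ 0.5072 -0.2389  0.0614]
eef_pos: [0.5074, -0.2391, 0.0609]
contact_force: [-1.5, -1.1, -5.8]
t=29.85 y=4.4mm v=0.0mm/s tilt=0.0121 fwd=0.0013 box=[ 266   45   81  127 9879] tcp=[ 0.5074 -0.2391  0.0609]
```

Contact begins, and the roller is still at rest at 4.4 mm.

```bash
python3 -m inch '[{"ax":0,"ay":0,"az":0,"x":0,"y":0.3,"z":0,"hand":1},{"ax":0,"ay":0,"az":0,"x":0,"y":0.3,"z":0,"hand":1},{"ax":0,"ay":0,"az":0,"x":0,"y":0.3,"z":0,"hand":1},{"ax":0,"ay":0,"az":0,"x":0,"y":0,"z":0,"hand":1}]' |grep -E "pos|force"
python3 det.py
python3 -m inch '[{"ax":0,"ay":0,"az":0,"x":0,"y":0.3,"z":0,"hand":1},{"ax":0,"ay":0,"az":0,"x":0,"y":0.3,"z":0,"hand":1},{"ax":0,"ay":0,"az":0,"x":0,"y":0,"z":0,"hand":1},{"ax":0,"ay":0,"az":0,"x":0,"y":0,"z":0,"hand":1}]' |grep -E "pos|force"
python3 det.py; python3 -c "
from h import *
print(get_state()['wrist_torque'])"
```

```text
eef_pos: [0.5076, -0.2394, 0.0605]
contact_force: [-3.2, -1.1, -1.1]
t=30.23 y=4.9mm v=1.0mm/s tilt=0.0122 fwd=0.0016 box=[ 265   45   81  127 9866] tcp=[ 0.5076 -0.2394  0.0605]
eef_pos: [0.5077, -0.2396, 0.0601]
contact_force: [-3.4, -3.4, 3.6]
t=30.62 y=4.9mm v=0.0mm/s tilt=0.0127 fwd=0.0022 box=[ 265   45   81  127 9878] tcp=[ 0.5077 -0.2396  0.0601]
[0.8047279  0.33786303 0.25642566]
```

```bash
python3 -m inch '[{"ax":0,"ay":0,"az":0,"x":0,"y":-0.2,"z":0,"hand":1},{"ax":0,"ay":0,"az":0,"x":0,"y":0,"z":0,"hand":1}]' 50 |grep -E "pos|force|open"
python3 -m inch '[{"ax":0,"ay":0,"az":0,"x":0,"y":0,"z":0,"hand":1},{"ax":0,"ay":0,"az":0,"x":0,"y":0,"z":0,"hand":1},{"ax":0,"ay":0,"az":0,"x":0,"y":0,"z":0,"hand":1}]' 20 |grep -E "pos|force|open"
python3 det.py
python3 -m inch '[{"ax":0,"ay":0,"az":0,"x":0,"y":0,"z":0,"hand":0.6},{"ax":0,"ay":0,"az":0,"x":0,"y":0,"z":0,"hand":0.5},{"ax":0,"ay":0,"az":0,"x":0,"y":0,"z":0,"hand":0.4},{"ax":0,"ay":0,"az":0,"x":0,"y":0,"z":0,"hand":0.3},{"ax":0,"ay":0,"az":0,"x":0,"y":0,"z":0,"hand":0.2}]' |grep -E "pos|force|open"
python3 det.py
python3 -m inch '[{"ax":0,"ay":0,"az":0,"x":0,"y":0,"z":0,"hand":0},{"ax":0,"ay":0,"az":0,"x":0,"y":0,"z":0,"hand":-0.3},{"ax":0,"ay":0,"az":0,"x":0,"y":0,"z":0,"hand":-0.6},{"ax":0,"ay":0,"az":0,"x":0,"y":0,"z":0,"hand":-0.6},{"ax":0,"ay":0,"az":0,"x":0,"y":0,"z":0,"hand":-0.6}]' |grep -E "pos|force|open"
python3 det.py
```

```text
eef_pos: [0.5077, -0.2396, 0.06]
contact_force: [-3.0, -3.8, 3.2]
opening: 0.176
eef_pos: [0.5077, -0.2396, 0.06]
contact_force: [-4.2, -4.3, 4.8]
opening: 0.178
t=31.08 y=4.9mm v=0.0mm/s tilt=0.0128 fwd=0.0022 box=[ 265   45   81  127 9884] tcp=[ 0.5077 -0.2396  0.06  ]
eef_pos: [0.5074, -0.2387, 0.059]
contact_force: [-0.6, 0.7, 0.4]
opening: 0.396
t=31.55 y=4.2mm v=-1.0mm/s tilt=0.0120 fwd=0.0011 box=[ 266   45   82  127 9912] tcp=[ 0.5074 -0.2387  0.059 ]
eef_pos: [0.5072, -0.239, 0.0593]
contact_force: [-0.0, -0.1, 0.2]
opening: 0.806
t=32.02 y=4.4mm v=0.0mm/s tilt=0.0120 fwd=0.0010 box=[ 266   45   81  127 9905] tcp=[ 0.5072 -0.239   0.0593]
```

Released, with the roller at rest at 4.4 mm. Withdraw straight up and check from above.

```bash
python3 -m inch '[{"ax":0,"ay":0,"az":0.006,"x":0,"y":-5,"z":0,"hand":-0.7},{"ax":0,"ay":0,"az":0.006,"x":0,"y":-10,"z":0,"hand":-0.7},{"ax":0,"ay":0,"az":0,"x":0,"y":-15,"z":0,"hand":-0.7},{"ax":0,"ay":0,"az":0,"x":0,"y":-20,"z":0,"hand":-0.7},{"ax":0,"ay":0,"az":0,"x":0,"y":-25,"z":0,"hand":-0.7}]' >/dev/null
python3 -m inch '[{"ax":0,"ay":0,"az":0,"x":0,"y":-25,"z":0,"hand":-1},{"ax":0,"ay":0,"az":0,"x":0,"y":-25,"z":0,"hand":-1},{"ax":0,"ay":0,"az":0,"x":0,"y":-15,"z":0,"hand":-1},{"ax":0,"ay":0,"az":0,"x":0,"y":0,"z":0,"hand":-1},{"ax":0,"ay":0,"az":0,"x":0,"y":0,"z":0,"hand":-1}]'
python3 - <<'E'
from h import *
c=cam("wrist","final.png");print(pose())
E
```

```text
time: 32.9
eef_pos: [0.5077, -0.2393, 0.201]
tcp_rot: [0.447, -0.546, 0.548, -0.449]
contact_force: [-0.4, -0.3, -0.1]
opening: 0.999
[[-1.96967308e-01  8.76837432e-04  9.80409665e-01  5.06868891e-01]
 [-9.80410034e-01  4.04534093e-05 -1.96967419e-01 -2.38728528e-01]
 [-2.12369319e-04 -9.99999615e-01  8.51692217e-04  1.99098846e-01]
 [ 0.00000000e+00  0.00000000e+00  0.00000000e+00  1.00000000e+00]]
```

View pics/final.png

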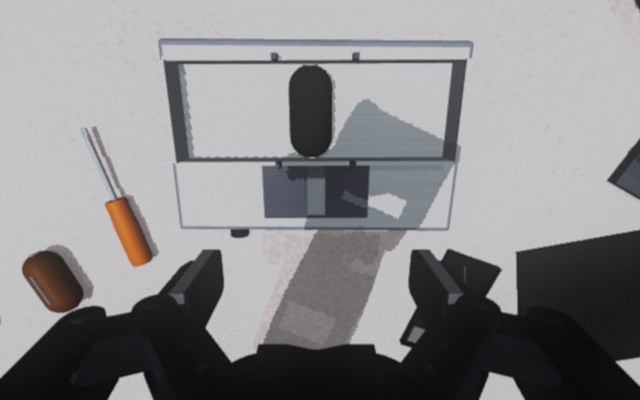

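The tray sits square on the plate with the roller between the lugs, and the gripper is clear. I'll do a numeric check, then hand in.

```bash
python3 - <<'E'
from h import *
w=np.load("pics/final.png.npz")
p=np.mean([at(w,*q,.037) for q in[(161,40),(472,42),(452,229),(180,228)]],0)
L=[at(w,*q,.082) for q in[(275,57),(355,57),(279,164),(352,163)]];m=np.mean(L,0)
y=L[0]-L[1]+L[2]-L[3];yaw=np.arctan2(y[1],y[0])-np.pi/2
o=m-.03*np.array([np.cos(yaw),np.sin(yaw),0])
print("plate",p,"tray",o,"off mm",(o-p)[:2]*1000,"yaw",yaw)
r=at(w,311,111,.065);print("roller y mm",(r-m)@np.array([-np.sin(yaw),np.cos(yaw),0])*1000)
E
python3 -c "
from plant import *
sign_off(); s=get_state(); print(s['time'],s['contact_force'])"
```

```text
plate [ 0.54014301 -0.24693036  0.037     ] tray [ 0.54140704 -0.24619065  0.082     ] off mm [1.2640256  0.73971364] yaw -0.19113765288580975
roller y mm 3.9827478485440295
the job is handed in; nothing more can be done
the job is handed in; nothing more can be done
```

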